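Run a plunger gauge along a joint and hold it on the ringed spot

ROBOT

A 6-joint arm with a two-finger parallel gripper is mounted at the origin on the work surface. World frame = base frame: x ahead of the robot, y to its left, z up, the work surface at z = 0. Lengths are in m, angles in rad, forces in N, time in s.
With the tool pointing down it reaches from about 0.375 to 0.9 m from the base axis. Payload 3.1 kg.
Tool frame: the origin (TCP) lies on the centre line of the jaws, within the pads' length; the fingertips stand 14 mm ahead of it and the grasp point (between the pads) lies 5 mm behind it; y points along the fingers, z is the direction in which the jaws open and shut, and the axes are right-handed (so a half turn about y gives the same grasp; the last joint's range is limited). The gripper opens to 87 mm and grips with 3 to 60 N. Pads are 19 mm wide; open, the fingers measure 117 mm over their backs; the gripper's body (75 mm by 190 mm) begins 51 mm behind the grasp point.
Start: joints at [1.161, 0.527, 1.433, -0, 1.181, -0.178], TCP at [0.143, 0.608, 0.211] pointing down, gripper open.
Joint ranges: [-3.08, 3.08], [-0.75, 2.2], [0.22, 2.44], [-1.43, 4.57], [0, 2.65], [-2.85, 2.85]. Speed limits (rad/s): [2.79, 2.79, 3.14, 3.14, 3.14, 3.14].

INTERFACE

Orientations are given as a unit quaternion [x, y, z, w].
In Python, from rig import robot, vision gives the robot as it stands.
- The arm moves only by the shell command python3 -m crank 'ROWS' [FORCE]. ROWS is JSON, a list of rows, each a list of 7 numbers: the shift along the tool's x, y, z as a fraction of full scale, then the turn, a rotation vector about the tool's x, y, z as a fraction of full scale, then the gripper command: -1 is shut, 1 is fully open, values between are in proportion. In form: [[x, y, z, wx, wy, wz, grip], ...]. A call has 1 to 10 rows; each row is the pose to reach, as a shift and turn from the pose commanded when the call began, along the tool's axes at that moment, turning the shorter way round; what a row does not reach only later rows make up. Full scale, the value 1, is 50 cm for a shift and pi rad for a turn. A row lasts 1/8 s, in which the tool goes at most 62.5 mm and 10.7 degrees, less where a joint would pass 70% of its speed; a pose out of reach is approached as far as the arm can. A call with a number of a shift or a turn outside -1 to 1 is refused whole. A call with a gripper value outside its range is refused whole. The fingers move at their own pace and stop on an object; FORCE is the grip in N (left out, the last holds). Time passes only in rows, so rows that repeat a pose let the fingers close. It gives the time, the measured TCP pose, the force and the opening at its end, in the units of the state.
- robot.get_obs(): the state, without advancing time (a new reading comes with each control period).
- vision.camera(name): name is "scene" or "top" or "wrist"; returns the picture (420x560x3 uint8, blue, green, red); there is no depth.
- vision.camera_info(name): a dict with "vfov" (degrees; the focal length in pixels is half the picture's height over the tangent of half this angle, whatever the lens; pixels are square), "cx", "cy" (the principal point, pixels), "world_from_camera" (4x4, takes a point from camera to world coordinates); the wrist camera has in their place "tool_from_camera" (4x4, takes a point from camera to tool coordinates, whose origin is the TCP and whose axes are the tool frame's). Camera axes: x right, y up, looking along -z (the intrinsics and any distortion apply to the point x, -y, -z); pixel columns grow to the right and rows downward; lengths in m; the calibration is good to about 2 mm. A picture is of the moment at which its call begins: read the wrist's pose just before it. camera_info takes no time and is no camera call.
- robot.hand_in(): hands the job in, once; it reports no verdict.
The state is a dict: "time": time; "q": joint angles; "joint_velocities": joint speeds; "joint_torque": joint torques, N m; "position": TCP position; "tool_rot": TCP orientation; "ft_force": force on the tool from outside, world axes, zero at the start; "moment": the same for the moment, N m; "grip_width": finger opening in m.
Only numpy, scipy, OpenCV 4.12 (cv2) and the standard library are available. Lean on these libraries where they do the work, as an engineer would, in place of code of your own. Each camera call takes 0.05 s, during which the arm holds its last target.

TASK

Take the plunger gauge out of its wooden stand, set its tip on the cross stroke at one end of the joint line between the two bars on the tilted plate, and draw it slowly along the line, always in light contact and without lifting it, to the ring at the other end. Keep the gauge square to the tilted faces all the way, press only lightly (plunger roughly half pushed in, never hard), and leave everything else on the table alone. Finish there, still holding the gauge: its tip inside the ring, square to the face, plunger about half in, at rest.

Things in the scene. Friction and masses are not known exactly. Their poses are not given: they have to be found in the camera images.
- gauge: Hand-held plunger gauge, 0.2 kg, upright in the stand at the start. Its z axis runs from the tip up the handle; origin at the tip's point with the plunger out. Up z: plunger with 8 mm ball tip 0 to 30 mm, round steel sleeve (18 mm) to 55 mm, grey square handle 26 x 26 mm (flats square to its x and y) 55 to 125 mm, cap to 128 mm. Grip the handle's middle, 90 to 95 mm up z.
- plunger (a joint): How far the gauge's plunger is pushed in, m: 0 fully out, 0.012 fully in (then the gauge is rigid). Spring: 0.4 N to start it moving, then 0.4 N more for each mm (2.8 N at half, 6 mm).
- tip (a point): The lowest point of the gauge's ball tip; it moves with the plunger, up the gauge's z axis. Its axes are those of the gauge.
- stand: Fixed wooden block 75 x 75 mm, 62 mm high, with an upright 21 mm through hole in its middle; the gauge hangs in it by the lower end of its handle, sleeve in the hole, tip 7 mm above the table. Lift the gauge 60 mm straight up to clear it. Origin at the centre of its underside.
- tilt_table: Fixed tilting table: dark steel base 160 (x) x 200 (y) x 20 mm, origin at the centre of its underside, x away from the robot at yaw 0, z up. Its tilted plate is hinged along y at the near edge and rises away from the robot. On it two aluminium bars, 49 x 160 x 18 mm, lie side by side, tops flush, with a dark joint line along y between them.
- plate (a joint): Tilt of the plate, rad: 0 level, growing as its far edge rises; it is clamped hard and does not move.
- seam_start (a point): Point on the bars' top face at the middle of the cross stroke (dark stroke 28 mm long across the joint line), 55 mm along +y from the line's middle. Axes of this and the next two points: y along the joint line, from the ring towards the cross stroke; x across it, up the slope; z square to the face, outwards.
- seam_mid (a point): Point on the top faces on the joint line, halfway between the cross stroke and the ring.
- seam_finish (a point): Point on the top faces at the centre of the dark ring (20 mm diameter), 55 mm along -y from the line's middle.
- ring_gauge: loose bystander: steel ring lying flat, 52 mm outside, 30 mm bore, 18 mm high; origin at the centre of its underside
- gauge_block: loose bystander: steel block 35 x 30 x 30 mm; origin at the centre of its underside
- v_block: loose bystander: dark steel block 50 x 50 x 40 mm with a channel in its top; origin at the centre of its underside
- weight: loose bystander: brass knobbed weight, 44 mm diameter, 56 mm high; origin at the centre of its underside
- mouse: loose bystander: black computer mouse 100 x 58 x 24 mm on the blue mat at the right; origin at the centre of its underside
- oil_bottle: loose bystander: small clear bottle, 44 mm diameter, 100 mm high, at the left; origin at the centre of its underside
- driver: loose bystander: screwdriver with black handle lying at the left, about 200 mm long
Things that resemble listed ones, but are neither listed nor needed, are in the scene too. Several things have the shape of the stand; the one meant has the colours described above. There is more than one size of the gauge; the one meant has the size given above.

How it is judged:
By the outcome, as a careful person would: the job done as asked, in the order asked, and still so for the second after the job is handed in, while the arm keeps its last pose, push and grip.
It also fails if it takes over 59 s, if anything falls off the work surface, if the arm or the gripper's body presses on something with over 40 N, if the wrist force passes 120 N, or if a joint passes its speed limit or range.

## Working session

There is one attempt and no reset: what is moved stays moved. The work goes in short steps, Python scripts to look and compute and a shell command to move; the robot and the scene stay as the last step left them, time stands still between calls to the robot, and variables do not carry over. Pictures are saved under pics/ and viewed, and the job is handed in when it is done.

```bash
mkdir -p pics; ls; python3 - <<'E'
from rig import robot, vision
import cv2
print(robot.get_obs())
for n in ["scene","top","wrist"]:
    cv2.imwrite(f"pics/{n}0.png",vision.camera(n)); print(n,vision.camera_info(n))
E
```

```text
pics
{'time': 0.0, 'q': array([ 1.16151272e+00,  5.28477256e-01,  1.43390760e+00,  2.07338637e-05,
        1.18140362e+00, -1.78478956e-01]), 'joint_velocities': array([-0.00165834, -0.00038091,  0.00109937, -0.00094849,  0.00029863,
       -0.00028144]), 'joint_torque': array([ 2.97152683e-04, -4.40042424e+01, -1.76589239e+01,  6.33153110e-02,
        5.80458669e-02, -1.49878251e-04]), 'position': array([0.14261896, 0.60772525, 0.20956318]), 'tool_rot': array([ 0.70314384, -0.08165485,  0.08119211, -0.70166165]), 'ft_force': array([0.63885365, 0.12151852, 0.15733256]), 'moment': array([-0.00685601,  0.00989582, -0.01413124]), 'grip_width': 0.08727617816925952}
scene {'vfov': 56.15652991567856, 'cx': 277.51138221025616, 'cy': 206.34081862316316, 'world_from_camera': array([[ 0.80554684, -0.43943671,  0.39747915,  0.9229586 ],
       [ 0.59252993,  0.59559367, -0.54238037, -0.58851571],
       [ 0.00160577,  0.67243108,  0.740158  ,  0.83510989],
       [ 0.        ,  0.        ,  0.        ,  1.        ]])}
top {'vfov': 48.21130911756561, 'cx': 283.10900488884573, 'cy': 221.0287652739974, 'world_from_camera': array([[ 0.05753217,  0.97617616, -0.20921317,  0.22459408],
       [-0.99832469,  0.05754541, -0.0060289 , -0.01873163],
       [ 0.00615399,  0.20920952,  0.97785147,  1.504432  ],
       [ 0.        ,  0.        ,  0.        ,  1.        ]])}
wrist {'vfov': 61.12007516081148, 'cx': 282.18170110032634, 'cy': 216.33004049999798, 'tool_from_camera': array([[ 4.72722244e-04, -9.59433812e-01, -2.81933570e-01,
        -7.72550891e-02],
       [-1.08572860e-03,  2.81932942e-01, -9.59433498e-01,
        -1.73489403e-01],
       [ 9.99999299e-01,  7.59648897e-04, -9.08408759e-04,
        -4.15059072e-04],
       [ 0.00000000e+00,  0.00000000e+00,  0.00000000e+00,
         1.00000000e+00]])}
```

View pics/scene0.png

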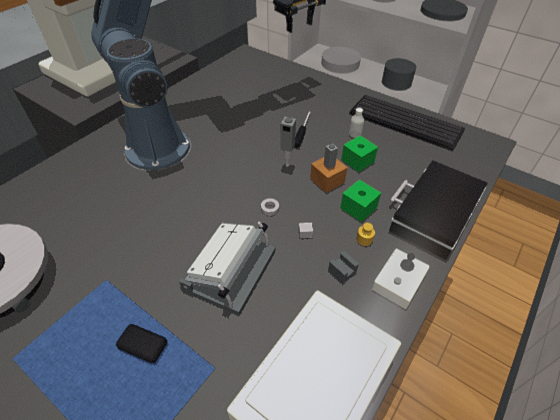

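View pics/top0.png

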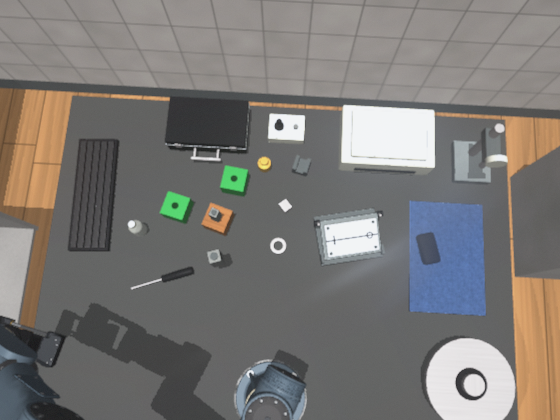

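View pics/wrist0.png

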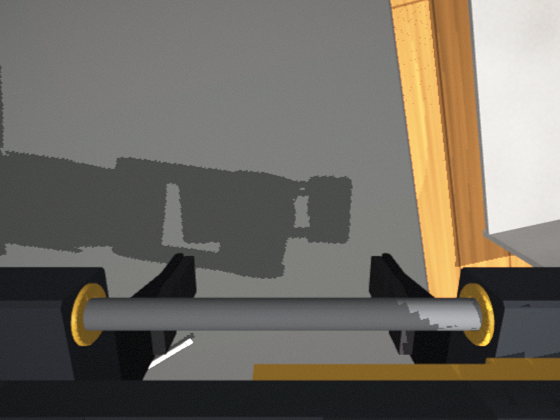

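```bash
python3 - <<'E'
import cv2,numpy as np
s=cv2.imread("pics/scene0.png");t=cv2.imread("pics/top0.png")
a=cv2.resize(s[100:240,250:390],(560,560),interpolation=cv2.INTER_CUBIC)
cv2.imwrite("pics/a.png",a)
cv2.imwrite("pics/b.png",cv2.resize(s[210:320,170:290],(720,660)[:2],interpolation=cv2.INTER_CUBIC)[:600])
cv2.imwrite("pics/c.png",cv2.resize(t[195:275,300:400],(800,640),interpolation=cv2.INTER_CUBIC)[:600])
cv2.imwrite("pics/d.png",cv2.resize(t[195:270,190:250],(480,600),interpolation=cv2.INTER_CUBIC))
E
```

```text
(no output)
```

View pics/a.png

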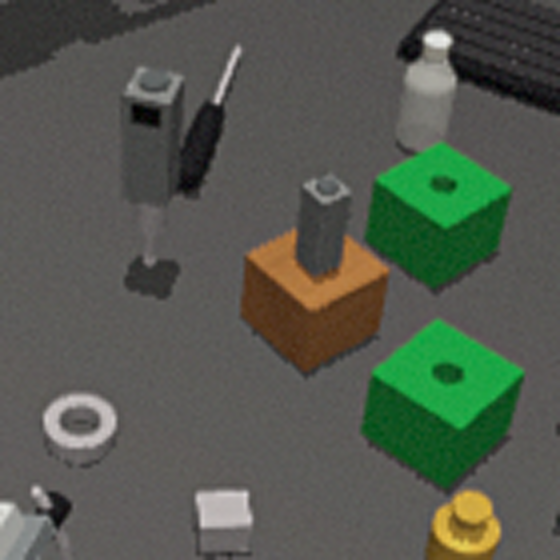

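View pics/b.png

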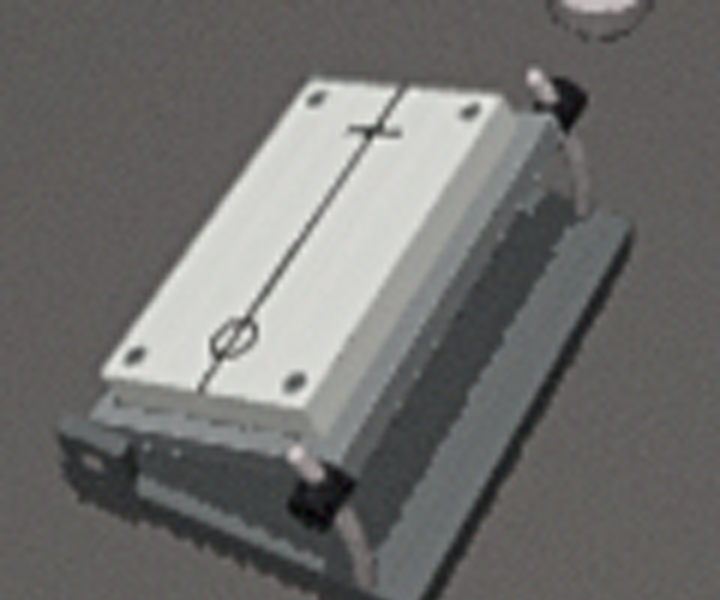

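View pics/c.png

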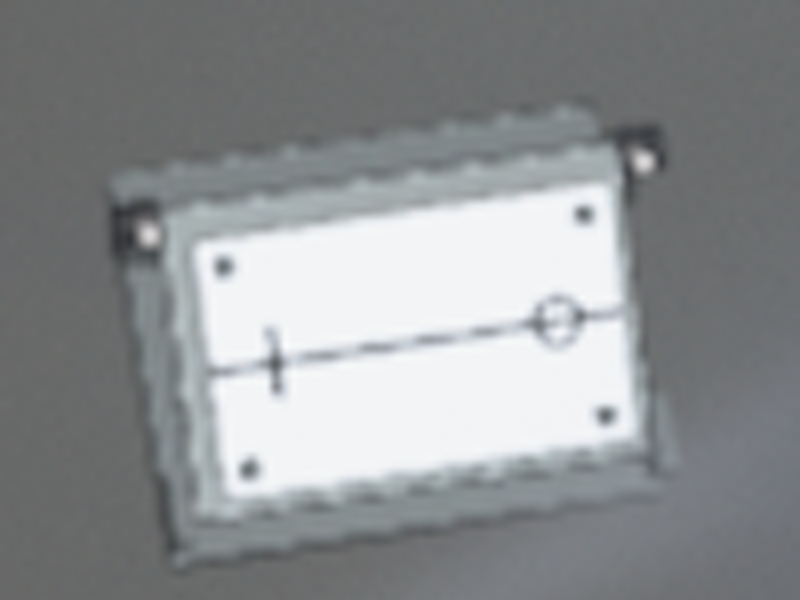

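View pics/d.png

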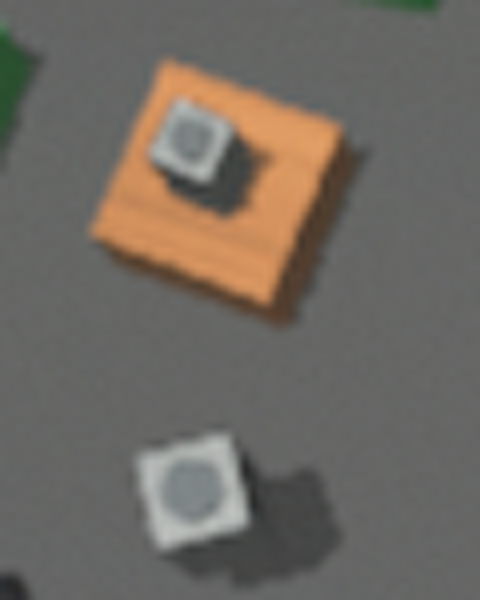

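```bash
cat > h.py <<'E'
import numpy as np
from rig import robot, vision
from scipy.spatial.transform import Rotation as R
from scipy.optimize import least_squares
def ray(info,px,tool=None):
    f=210/np.tan(np.radians(info['vfov'])/2)
    M=info['world_from_camera'] if tool is None else tool@info['tool_from_camera']
    d=np.array([(px[0]-info['cx'])/f,-(px[1]-info['cy'])/f,-1.]); d=M[:3,:3]@d
    return M[:3,3],d/np.linalg.norm(d)
def proj(info,P,tool=None):
    f=210/np.tan(np.radians(info['vfov'])/2)
    M=info['world_from_camera'] if tool is None else tool@info['tool_from_camera']
    c=np.linalg.inv(M)@np.r_[P,1]
    return np.array([info['cx']+f*c[0]/-c[2],info['cy']-f*c[1]/-c[2]])
def toolT(o):
    T=np.eye(4);T[:3,:3]=R.from_quat(o['tool_rot']).as_matrix();T[:3,3]=o['position'];return T
def tri(rays):
    A=np.zeros((3,3));b=np.zeros(3)
    for o,d in rays:
        P=np.eye(3)-np.outer(d,d);A+=P;b+=P@o
    p=np.linalg.solve(A,b)
    return p,[np.linalg.norm((np.eye(3)-np.outer(d,d))@(p-o))*1e3 for o,d in rays]
S=vision.camera_info('scene');T=vision.camera_info('top');W=vision.camera_info('wrist')
def cr(p,s,off): return ((p[0]+.5)/s-.5+off[0],(p[1]+.5)/s-.5+off[1])
E
python3 - <<'E'
from h import *
np.set_printoptions(precision=4,suppress=True)
pl={'s_n+':((317,99),(250,470)),'s_f+':((470,112),(224,266)),'s_n-':((135,357),(606,415)),'s_f-':((293,382),(585,214)),
'cross':((374,132),(278,362)),'ring':((235,339),(558,321)),'c_n+':((310,80),(230,495)),'c_f+':((505,95),(197,240)),'c_n-':((103,375),(640,440)),'c_f-':((310,408),(613,182))}
for k,(a,b) in pl.items():
    p,e=tri([ray(S,cr(a,6,(170,210))),ray(T,cr(b,8,(300,195)))]);print(k,p,np.round(e,1))
st={'fl':((388,268),(168,62)),'fr':((318,308),(343,128)),'nr':((243,262),(272,305)),'cap':((327,186),(194,138)),'big':((155,80),(192,490))}
for k,(a,b) in st.items():
    p,e=tri([ray(S,cr(a,4,(250,100))),ray(T,cr(b,8,(190,195)))]);print(k,p,np.round(e,1))
o=robot.get_obs();print(toolT(o))
E
```

```text
s_n+ [ 0.4389 -0.1627  0.0677] [0.1 0.1]
s_f+ [ 0.5121 -0.1474  0.0975] [0.5 0.5]
s_n- [ 0.4684 -0.2998  0.0677] [0.1 0.1]
s_f- [ 0.5406 -0.2846  0.0982] [0.3 0.3]
cross [ 0.479  -0.1705  0.0832] [0. 0.]
ring [ 0.5016 -0.2775  0.0826] [0.3 0.3]
c_n+ [ 0.4288 -0.1557  0.0662] [0.2 0.2]
c_f+ [ 0.5207 -0.1359  0.1031] [0.1 0.1]
c_n- [ 0.4609 -0.3126  0.0638] [1.5 1.5]
c_f- [ 0.554  -0.2927  0.1028] [1.8 1.8]
fl [0.579  0.2221 0.0646] [0.7 0.7]
fr [0.5585 0.1527 0.0651] [2.1 2.1]
nr [0.4855 0.1739 0.0555] [0.9 0.9]
cap [0.5333 0.1982 0.1342] [0.6 0.6]
big [0.3962 0.1815 0.1745] [0.1 0.1]
[[ 0.9735 -0.0006  0.2288  0.1427]
 [-0.2288 -0.0015  0.9735  0.6079]
 [-0.0003 -1.     -0.0016  0.2098]
 [ 0.      0.      0.      1.    ]]
```

```bash
cat >> h.py <<'E'
def rows(Tt,T0=None):
    "target 4x4 -> fractions in tool axes from T0 (measured)"
    if T0 is None: T0=toolT(robot.get_obs())
    d=T0[:3,:3].T@(Tt[:3,3]-T0[:3,3])/0.5
    w=R.from_matrix(T0[:3,:3].T@Tt[:3,:3]).as_rotvec()/np.pi
    print('shift',np.round(d,4),'turn',np.round(w,4),'mm',np.round(d*500,1),'deg',np.round(w*180,1))
def down(p,yaw):
    "tool y down, tool z at yaw (deg)"
    z=np.array([np.cos(np.radians(yaw)),np.sin(np.radians(yaw)),0]);y=np.array([0,0,-1.])
    M=np.eye(4);M[:3,:3]=np.c_[np.cross(y,z),y,z];M[:3,3]=p;return M
E
python3 - <<'E'
from h import *
o=robot.get_obs();print(o['time'],o['position'])
rows(down([.533,.198,.27],63))
E
```

```text
0.15 [0.14273019 0.6079035  0.20979915]
shift [ 0.9474 -0.1197 -0.6197] turn [ 0.0005  0.0765 -0.    ] mm [ 473.7  -59.8 -309.8] deg [ 0.1 13.8 -0. ]
```

```bash
python3 -m crank '[[0.03,-0.05,-0.02,0,0.01,0,1],[0.12,-0.1,-0.08,0,0.02,0,1],[0.22,-0.12,-0.145,0,0.03,0,1],[0.33,-0.12,-0.216,0,0.04,0,1],[0.44,-0.12,-0.288,0,0.05,0,1],[0.55,-0.12,-0.36,0,0.06,0,1],[0.66,-0.12,-0.432,0,0.07,0,1],[0.77,-0.12,-0.504,0,0.077,0,1],[0.87,-0.12,-0.57,0,0.077,0,1],[0.947,-0.12,-0.62,0,0.077,0,1]]' 40
python3 -m crank '[[0,0,0,0,0,0,1],[0,0,0,0,0,0,1]]'
python3 - <<'E'
from h import *; import cv2
o=robot.get_obs();print(o['time'],o['position'],o['tool_rot'],o['ft_force'])
cv2.imwrite("pics/w1.png",vision.camera("wrist"))
E
```

```text
time: 1.4
position: [0.5341, 0.1965, 0.2704]
tool_rot: [-0.687, 0.166, -0.166, 0.687]
ft_force: [-0.1, 0.1, -0.3]
grip_width: 0.0869
time: 1.65
position: [0.5321, 0.1983, 0.27]
tool_rot: [0.687, -0.167, 0.165, -0.687]
ft_force: [-0.9, -0.4, 0.1]
grip_width: 0.0869
1.65 [0.53214114 0.19833567 0.26998841] [ 0.68744608 -0.16657801  0.16510269 -0.68732144] [-0.88480371 -0.4159477   0.06214917]
```

View pics/w1.png

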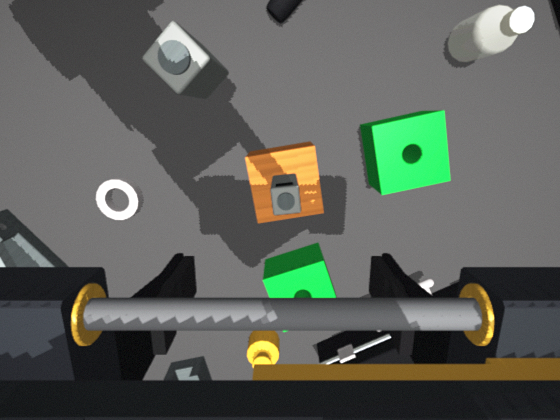

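```bash
python3 - <<'E'
import cv2
t=cv2.imread("pics/w1.png")
cv2.imwrite("pics/w1c.png",cv2.resize(t[135:235,235:335],(600,600),interpolation=cv2.INTER_CUBIC))
E
```

```text
(no output)
```

View pics/w1c.png

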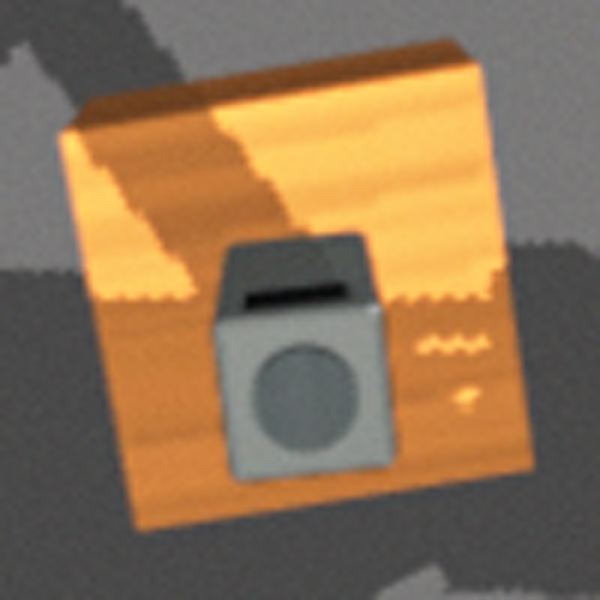

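```bash
python3 - <<'E'
from h import *
o=robot.get_obs();M=toolT(o)
def at(p,z,s=6,off=(235,135)):
    c,d=ray(W,cr(p,s,off),M); return c+d*(z-c[2])/d[2]
print(at((305,398),.135), [at(p,.062) for p in [(63,130),(483,68),(535,468),(138,530)]])
P=at((305,395),.135)
C=[proj(S,[.533,.198,.135]),proj(T,[.533,.198,.135])];print(C)
a=[at(p,.135)[:2] for p in [(217,318),(380,308),(393,463),(237,480)]];
for i in range(4):
    d=a[(i+1)%4]-a[i];print(np.degrees(np.arctan2(d[1],d[0])),np.linalg.norm(d))
print(np.mean(a,axis=0))
rows(down([.533,.198,.094],68))
E
```

```text
[0.53196144 0.2019452  0.135     ] [array([0.48501252, 0.17834619, 0.062     ]), array([0.50918333, 0.24945497, 0.062     ]), array([0.5796203, 0.2264346, 0.062    ]), array([0.55667411, 0.15505899, 0.062     ])]
[array([331.48129436, 145.83842993]), array([213.94014351, 211.99828118])]
66.49128713718513 0.024032060973013695
-21.650605742516007 0.023763961480314868
-110.61939534881382 0.023593591998400002
159.33526104216529 0.024971498181554228
[0.53141314 0.20251857]
shift [ 0.0038  0.3523 -0.0004] turn [ 0.0002 -0.028  -0.0005] mm [  1.9 176.2  -0.2] deg [ 0.  -5.  -0.1]
```

```bash
python3 -m crank '[[0.003,0.05,0.004,0,-0.015,0,1],[0.003,0.11,0.004,0,-0.03,0,1],[0.003,0.16,0.004,0,-0.03,0,1],[0.003,0.2,0.004,0,-0.03,0,1],[0.003,0.216,0.004,0,-0.03,0,1],[0.003,0.216,0.004,0,-0.03,0,1],[0.003,0.216,0.004,0,-0.03,0,1]]' 40
python3 - <<'E'
from h import *; import cv2
o=robot.get_obs();print(o['time'],o['position'],toolT(o)[:3,:3],o['ft_force'])
cv2.imwrite("pics/w2.png",vision.camera("wrist"))
for n in 'scene','top': cv2.imwrite(f"pics/{n}2.png",vision.camera(n))
M=toolT(o)
for p in [[.5325,.198,.135],[.5325,.202,.135]]: print(proj(W,p,M))
E
```

```text
time: 2.58
position: [0.5356, 0.2, 0.1635]
tool_rot: [-0.694, 0.132, -0.133, 0.695]
ft_force: [0.5, -0.5, -0.5]
grip_width: 0.0873
2.575 [0.53560434 0.200008   0.16350879] [[ 9.29527861e-01  1.77498533e-03  3.68747617e-01]
 [-3.68748748e-01  3.46894501e-04  9.29529042e-01]
 [ 1.52198389e-03 -9.99998365e-01  9.76971720e-04]] [ 0.47615981 -0.51244429 -0.4858863 ]
[277.50191249 241.23808199]
[283.65582437 238.93416526]
```

View pics/w2.png

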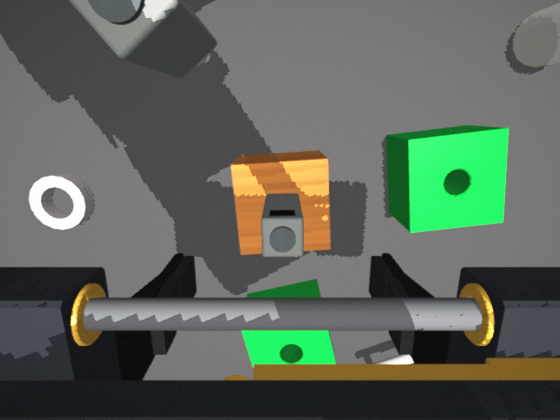

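```bash
python3 - <<'E'
import cv2
t=cv2.imread("pics/w2.png")
cv2.imwrite("pics/w2c.png",cv2.resize(t[185:285,180:380],(800,400),interpolation=cv2.INTER_CUBIC))
E
```

```text
(no output)
```

View pics/w2c.png

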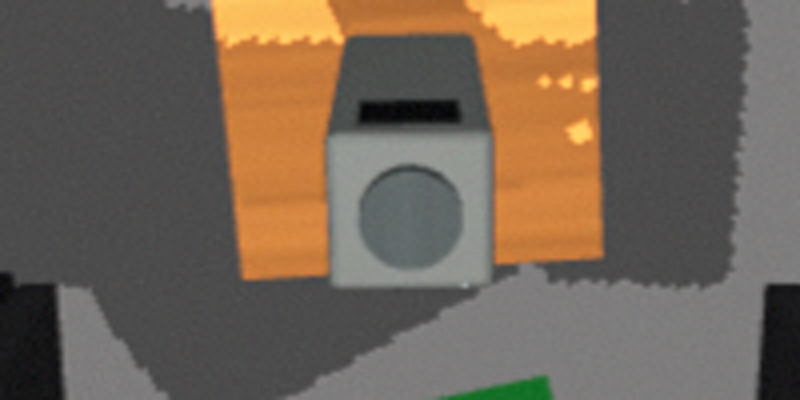

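```bash
python3 - <<'E'
from h import *
o=robot.get_obs();M=toolT(o)
def at(p,z,s=4,off=(180,185)):
    c,d=ray(W,cr(p,s,off),M); return c+d*(z-c[2])/d[2]
a=np.array([at(p,.135) for p in [(327,130),(495,130),(497,282),(330,285)]])
for i in range(4):
    d=a[(i+1)%4]-a[i];print(np.degrees(np.arctan2(d[1],d[0])),np.linalg.norm(d))
p=at((411,214),.135); print(p,M[:3,:3].T@(p-M[:3,3]), a.mean(0))
E
```

```text
68.26170647124567 0.024860790626258466
-20.01577947928445 0.02424717436172989
-110.64283943128002 0.02553071968645548
158.40905310436514 0.024724398706944078
[0.53177654 0.20105757 0.135     ] [-4.22464937e-03  2.83861082e-02 -9.33639661e-05] [0.53095569 0.20158925 0.135     ]
```

```bash
python3 -m crank '[[-0.006,0.04,0,0,0.001,0,1],[-0.006,0.08,0,0,0.002,0,1],[-0.006,0.115,0,0,0.002,0,1],[-0.006,0.133,0,0,0.002,0,1],[-0.006,0.139,0,0,0.002,0,1],[-0.006,0.139,0,0,0.002,0,1]]' 40
python3 -m crank '[[0,0,0,0,0,0,-1],[0,0,0,0,0,0,-1],[0,0,0,0,0,0,-1],[0,0,0,0,0,0,-1],[0,0,0,0,0,0,-1],[0,0,0,0,0,0,-1]]' 40
python3 - <<'E'
from h import *; import cv2
o=robot.get_obs();print(o)
cv2.imwrite("pics/w3.png",vision.camera("wrist"))
cv2.imwrite("pics/s3.png",cv2.resize(vision.camera("scene")[60:220,250:410],(640,640)[:2],interpolation=cv2.INTER_CUBIC)[:600])
E
```

```text
time: 3.48
position: [0.5328, 0.2005, 0.0934]
tool_rot: [-0.694, 0.135, -0.135, 0.694]
ft_force: [0.3, 0.1, 1.0]
grip_width: 0.0867
time: 4.22
position: [0.5324, 0.2005, 0.093]
tool_rot: [0.694, -0.135, 0.135, -0.694]
ft_force: [1.2, 0.7, -1.1]
grip_width: 0.0352
{'time': 4.225, 'q': array([ 1.63836305e-01,  6.14397093e-01,  1.67701081e+00,  1.56162006e-05,
        8.50321299e-01, -1.02223109e+00]), 'joint_velocities': array([ 0.00071179,  0.00171581,  0.00117071,  0.00012067, -0.0013506 ,
       -0.00090239]), 'joint_torque': array([ 1.61216478e-03, -4.22339630e+01, -1.21013939e+01,  6.26066700e-03,
        8.52892664e-02,  9.19966533e-05]), 'position': array([0.53237784, 0.20052208, 0.09300921]), 'tool_rot': array([ 0.6940764 , -0.13523514,  0.13514176, -0.69405051]), 'ft_force': array([ 1.20395192,  0.71433025, -1.11477841]), 'moment': array([-0.0201388 , -0.00627244, -0.03619642]), 'grip_width': 0.03521364420490222}
```

View pics/w3.png

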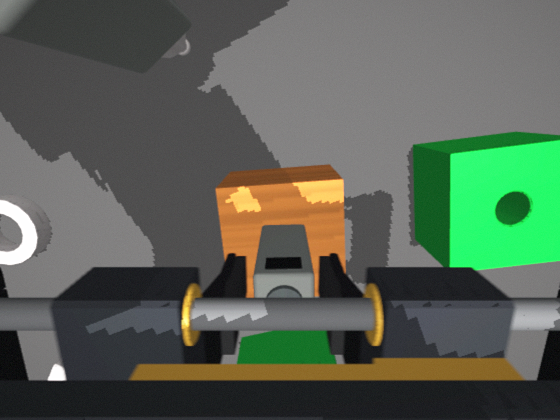

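View pics/s3.png

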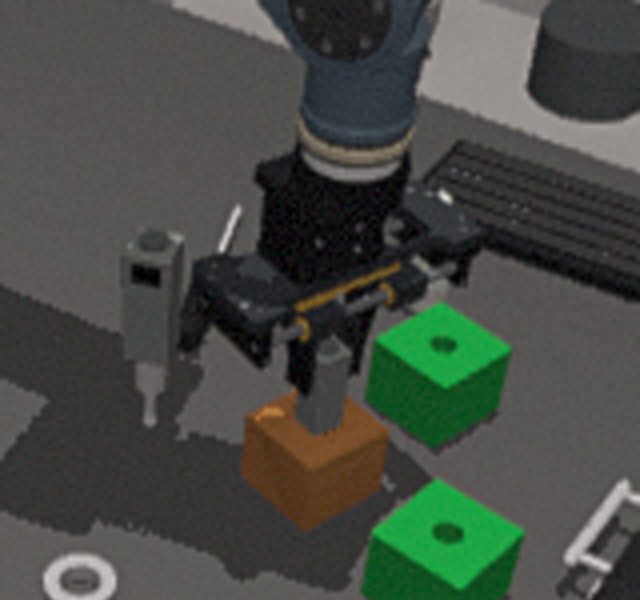

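```bash
python3 -m crank '[[0,0,0,0,0,0,-1],[0,0,0,0,0,0,-1],[0,0,0,0,0,0,-1],[0,0,0,0,0,0,-1]]' 40
python3 - <<'E'
from h import *; import cv2
o=robot.get_obs();print(o['position'],o['ft_force'],o['moment'],o['grip_width'])
cv2.imwrite("pics/w4.png",vision.camera("wrist"))
E
```

```text
time: 4.82
position: [0.5325, 0.2006, 0.093]
tool_rot: [-0.694, 0.135, -0.135, 0.694]
ft_force: [0.2, -0.9, -0.1]
grip_width: 0.0256
[0.5324751  0.20055787 0.09301876] [ 0.19820442 -0.93004086 -0.14033327] [ 0.0559159  -0.10628952 -0.00215787] 0.025560589218568814
```

View pics/w4.png

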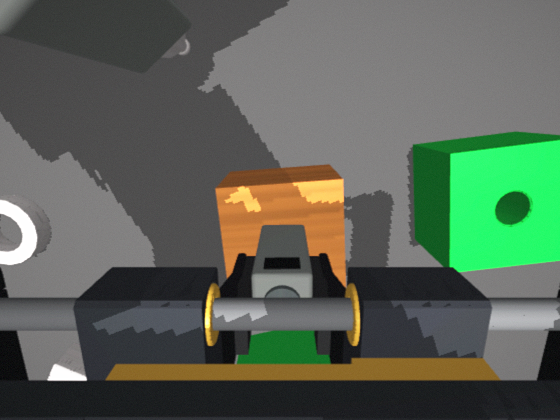

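```bash
python3 -m crank '[[0,-0.01,0,0,0,0,-1],[0,-0.03,0,0,0,0,-1],[0,-0.07,0,0,0,0,-1],[0,-0.12,0,0,0,0,-1],[0,-0.18,0,0,0,0,-1],[0,-0.24,0,0,0,0,-1],[0,-0.28,0,0,0,0,-1],[0,-0.3,0,0,0,0,-1],[0,-0.3,0,0,0,0,-1]]' 40
python3 - <<'E'
from h import *; import cv2
o=robot.get_obs();print(o['time'],o['position'],o['ft_force'],o['moment'],o['grip_width'])
cv2.imwrite("pics/w5.png",vision.camera("wrist"))
cv2.imwrite("pics/s5f.png",vision.camera("scene"))
E
```

```text
time: 6.0
position: [0.5325, 0.2005, 0.2437]
tool_rot: [-0.694, 0.135, -0.136, 0.694]
ft_force: [0.4, -0.0, -2.4]
grip_width: 0.0259
6.0 [0.53253528 0.20053307 0.24372422] [ 0.38977675 -0.02536197 -2.42176785] [-0.04148575 -0.05806133 -0.022964  ] 0.025917297685661776
```

View pics/w5.png

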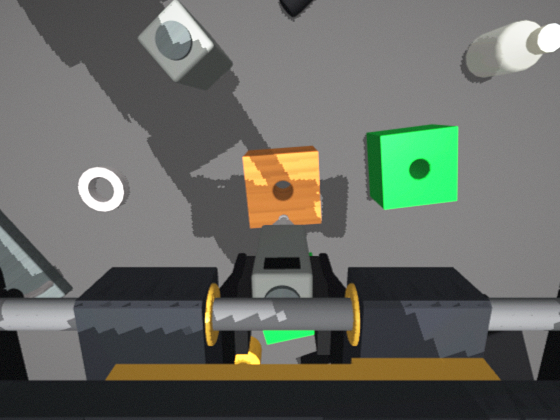

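View pics/s5f.png

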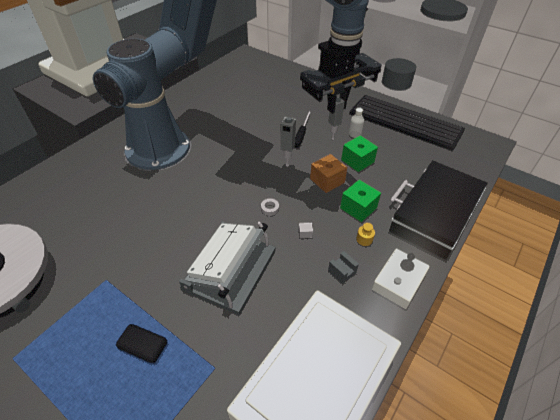

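```bash
cat > fit.py <<'E'
from h import *
np.set_printoptions(precision=4,suppress=True)
pl={'s_n+':((317,99),(250,470)),'s_f+':((470,112),(224,266)),'s_n-':((135,357),(606,415)),'s_f-':((293,382),(585,214)),
'cross':((374,132),(278,362)),'ring':((235,339),(558,321)),'c_n+':((310,80),(230,495)),'c_f+':((505,95),(197,240)),'c_n-':((103,375),(640,440)),'c_f-':((310,408),(613,182))}
W2=.049
def model(k,sx,sy):
    if k=='cross': return (0,.055)
    if k=='ring': return (0,-.055)
    a,b=(sx,sy) if k[0]=='s' else (W2,.08)
    return (a*(1 if k[2]=='f' else -1), b*(1 if k[3]=='+' else -1))
obs=[]
for k,(a,b) in pl.items():
    obs.append((k,S,None,cr(a,6,(170,210)),0)); obs.append((k,T,None,cr(b,8,(300,195)),1))
def frame(v):
    Rm=R.from_euler('ZY',[v[3],-v[4]]).as_matrix(); return Rm
def res(v,obs):
    Rm=frame(v);r=[]
    for k,i,M,px,g in obs:
        x,y=model(k,v[5],v[6]);P=v[:3]+Rm@[x,y,0]
        r+=list((proj(i,P,M)-px)*(1 if k[0]!='c' else .5))
    return r
def fit(obs,show=True):
    s=least_squares(lambda v:res(v,obs),[.49,-.224,.083,.2,.39,.04,.07])
    if show:
        print(s.x,'tilt',np.degrees(s.x[4]),'yaw',np.degrees(s.x[3]),'rms',np.sqrt(np.mean(s.fun**2)))
        J=np.linalg.inv(s.jac.T@s.jac);print('sd/px',np.sqrt(np.diag(J)))
    return s
if __name__=='__main__':
    s=fit(obs);print(s.fun.reshape(-1,2))
    fit([o for o in obs if o[0][0]!='c'])
E
python3 fit.py
```

```text
[ 0.4903 -0.2237  0.083   0.2094  0.3721  0.0397  0.0701] tilt 21.317781322015804 yaw 11.996337335381444 rms 0.21432562845503858
sd/px [0.0009 0.0008 0.0017 0.0104 0.0355 0.0013 0.001 ]
[[ 0.0513 -0.0711]
 [ 0.0853 -0.2339]
 [ 0.1209 -0.0312]
 [ 0.1672  0.1876]
 [ 0.0208 -0.1036]
 [ 0.1374 -0.1085]
 [ 0.3324  0.2379]
 [ 0.008  -0.0313]
 [ 0.0536 -0.066 ]
 [-0.083   0.0287]
 [-0.1533 -0.0478]
 [-0.0279 -0.1048]
 [ 0.1655  0.0486]
 [-0.1091  0.013 ]
 [-0.3532  0.0768]
 [-0.0194  0.4765]
 [ 0.0077 -0.1321]
 [-0.324  -0.4052]
 [-0.753   0.0211]
 [-0.3179  0.2674]]
[ 0.49   -0.2237  0.0827  0.2079  0.385   0.04    0.0701] tilt 22.056690662288815 yaw 11.912969211363595 rms 0.1109542780112248
sd/px [0.001  0.0009 0.002  0.0122 0.0442 0.0014 0.001 ]
```

```bash
cat >> h.py <<'E'
def Fr(v):
    return R.from_euler('ZY',[v[3],-v[4]]).as_matrix()
def onplate(v,x,y,h):
    "tool square to plate, TCP at plate coords (x,y) height h along normal"
    Rm=Fr(v);M=np.eye(4);M[:3,:3]=np.c_[Rm[:,0],-Rm[:,2],Rm[:,1]];M[:3,3]=v[:3]+Rm@[x,y,h];return M
E
python3 - <<'E'
from h import *
import fit
V=[.49,-.2237,.0828,.2085,.38]
M=onplate(V,0,0,.146); print(M)
print(robot.get_obs()['position']);rows(M)
rows(down([.50,-.10,.26],90))
E
```

```text
[[ 0.9086  0.3629 -0.207   0.437 ]
 [ 0.1922  0.0768  0.9783 -0.2349]
 [ 0.3709 -0.9287  0.      0.2184]
 [ 0.      0.      0.      1.    ]]
[0.5317 0.2004 0.2423]
shift [ 0.1513  0.0484 -0.8779] turn [ 0.036  -0.1865 -0.1179] mm [  75.7   24.2 -439. ] deg [  6.5 -33.6 -21.2]
shift [ 0.1667 -0.0351 -0.5807] turn [ 0.0002 -0.1225 -0.0005] mm [  83.3  -17.6 -290.3] deg [  0.  -22.   -0.1]
```

```bash
python3 -m crank '[[0.01,-0.01,-0.05,0,-0.01,0,-1],[0.03,-0.02,-0.12,0,-0.025,0,-1],[0.055,-0.03,-0.2,0,-0.04,0,-1],[0.08,-0.035,-0.28,0,-0.06,0,-1],[0.105,-0.035,-0.36,0,-0.075,0,-1],[0.125,-0.035,-0.44,0,-0.09,0,-1],[0.15,-0.035,-0.52,0,-0.11,0,-1],[0.163,-0.035,-0.565,0,-0.12,0,-1],[0.167,-0.035,-0.58,0,-0.122,0,-1],[0.167,-0.035,-0.58,0,-0.122,0,-1]]' 40
python3 - <<'E'
from h import *; import cv2
print(toolT(robot.get_obs()))
cv2.imwrite("pics/w6.png",vision.camera("wrist"))
V=[.49,-.2237,.0828,.2085,.38]
rows(onplate(V,0,0,.146))
E
```

```text
time: 7.35
position: [0.5006, -0.0993, 0.2599]
tool_rot: [-0.707, 0.001, -0.0, 0.708]
ft_force: [-0.6, 0.9, -2.3]
grip_width: 0.0258
[[ 0.99999552 -0.0014326   0.00262691  0.50056256]
 [-0.00262524  0.00116731  0.99999587 -0.09932504]
 [-0.00143566 -0.99999829  0.00116355  0.25986934]
 [ 0.          0.          0.          1.        ]]
shift [-0.1267  0.0831 -0.2726] turn [ 0.0123 -0.0662 -0.1208] mm [ -63.3   41.6 -136.3] deg [  2.2 -11.9 -21.8]
```

View pics/w6.png

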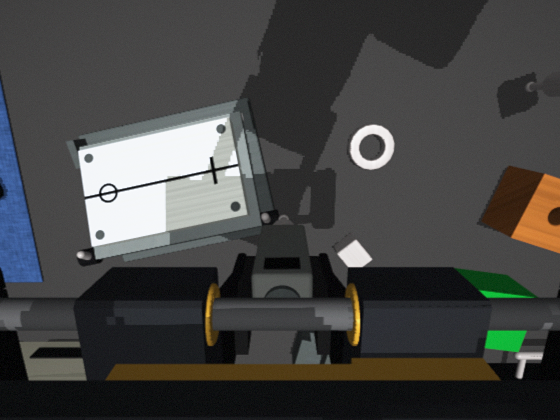

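```bash
python3 - <<'E'
import cv2
t=cv2.imread("pics/w6.png")
cv2.imwrite("pics/w6c.png",cv2.resize(t[110:260,65:265],(800,600),interpolation=cv2.INTER_CUBIC))
E
python3 -m crank '[[-0.01,0.005,-0.03,0,-0.005,-0.015,-1],[-0.035,0.02,-0.08,0.002,-0.02,-0.035,-1],[-0.06,0.035,-0.13,0.004,-0.035,-0.06,-1],[-0.085,0.05,-0.18,0.008,-0.045,-0.085,-1],[-0.11,0.07,-0.23,0.01,-0.055,-0.11,-1],[-0.122,0.08,-0.26,0.012,-0.062,-0.118,-1],[-0.127,0.083,-0.273,0.012,-0.066,-0.121,-1],[-0.127,0.083,-0.273,0.012,-0.066,-0.121,-1],[-0.127,0.083,-0.273,0.012,-0.066,-0.121,-1]]' 40
python3 - <<'E'
from h import *; import cv2
o=robot.get_obs();print(toolT(o),o['ft_force'])
for n in 'wrist','scene','top':cv2.imwrite(f"pics/{n}7.png",vision.camera(n))
s=cv2.imread('pics/scene7.png');cv2.imwrite('pics/s7c.png',cv2.resize(s[150:310,160:310],(562,600),interpolation=cv2.INTER_CUBIC))
t=cv2.imread('pics/top7.png');cv2.imwrite('pics/t7c.png',cv2.resize(t[180:290,290:410],(600,550),interpolation=cv2.INTER_CUBIC))
E
```

```text
time: 8.52
position: [0.4573, -0.2225, 0.2324]
tool_rot: [-0.685, -0.183, -0.055, 0.703]
ft_force: [-0.3, 0.4, -1.5]
grip_width: 0.026
[[ 0.92712491  0.32799031 -0.18127813  0.45729168]
 [ 0.17296985  0.05459484  0.98341285 -0.22252913]
 [ 0.33244673 -0.9431022  -0.00611619  0.23238606]
 [ 0.          0.          0.          1.        ]] [-0.27636727  0.35677095 -1.49131133]
```

View pics/w6c.png

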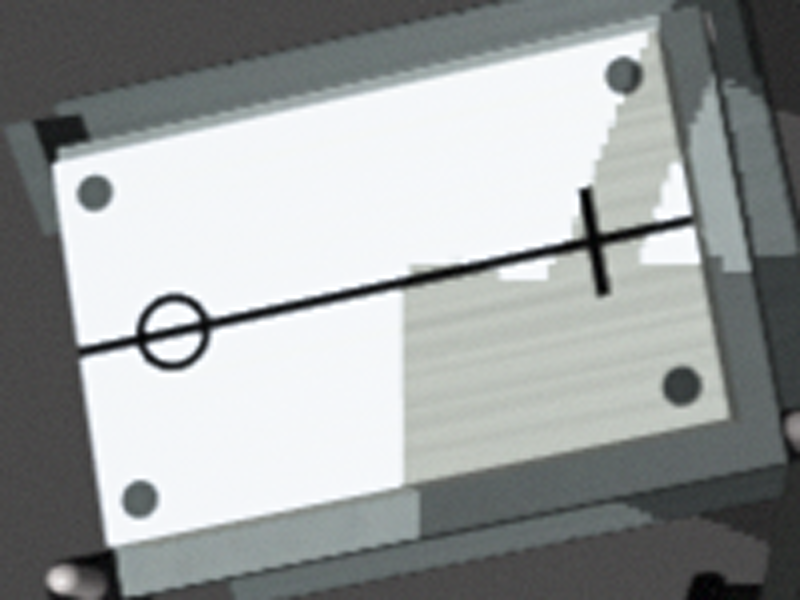

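View pics/wrist7.png

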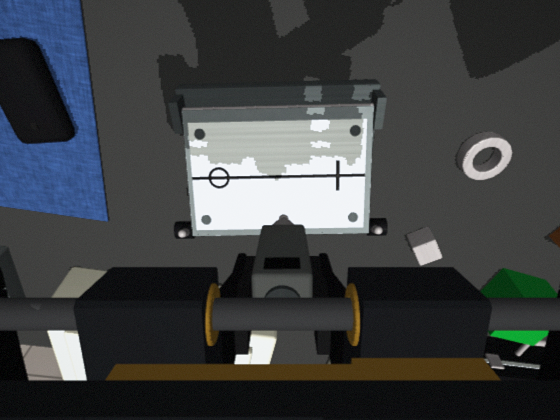

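View pics/s7c.png

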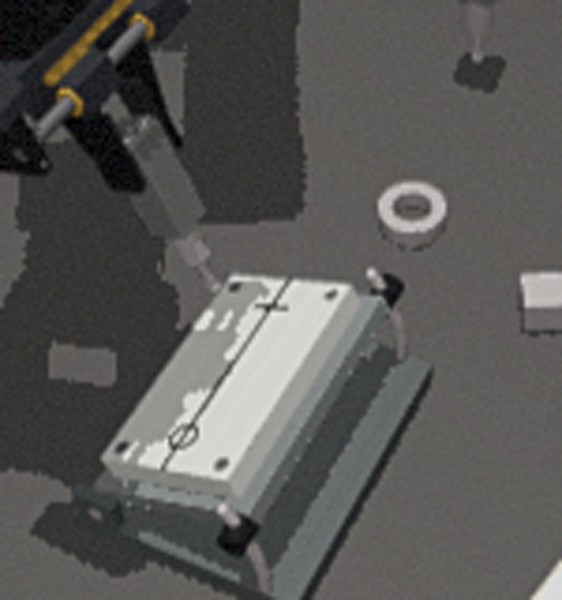

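View pics/t7c.png

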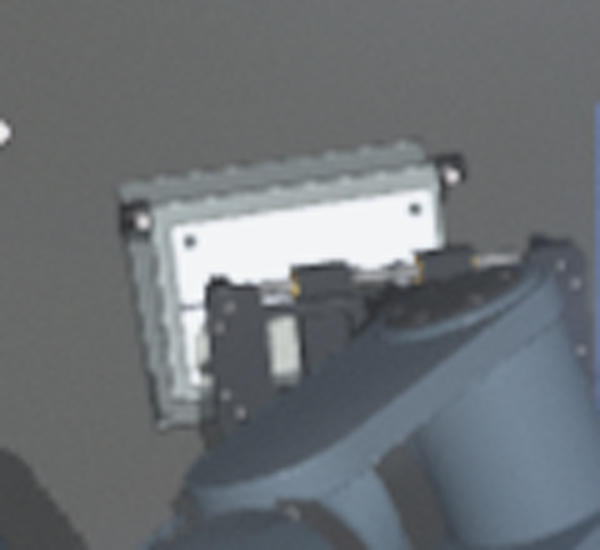

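```bash
python3 - <<'E'
from h import *
o=robot.get_obs();print(o['q'],o['time'])
V=[.49,-.2237,.0828,.2085,.38]
rows(onplate(V,0,0,.146))
E
```

```text
[-0.86083329  0.25550976  1.90051491  0.39016786  0.84353204 -2.85403936] 8.675
shift [-0.0502  0.0118 -0.0162] turn [ 0.0049 -0.0076 -0.0131] mm [-25.1   5.9  -8.1] deg [ 0.9 -1.4 -2.4]
```

```bash
python3 - <<'E'
import cv2
t=cv2.imread("pics/wrist7.png")
cv2.imwrite("pics/w7c.png",cv2.resize(t[90:240,180:380],(800,600),interpolation=cv2.INTER_CUBIC))
E
```

```text
(no output)
```

View pics/w7c.png

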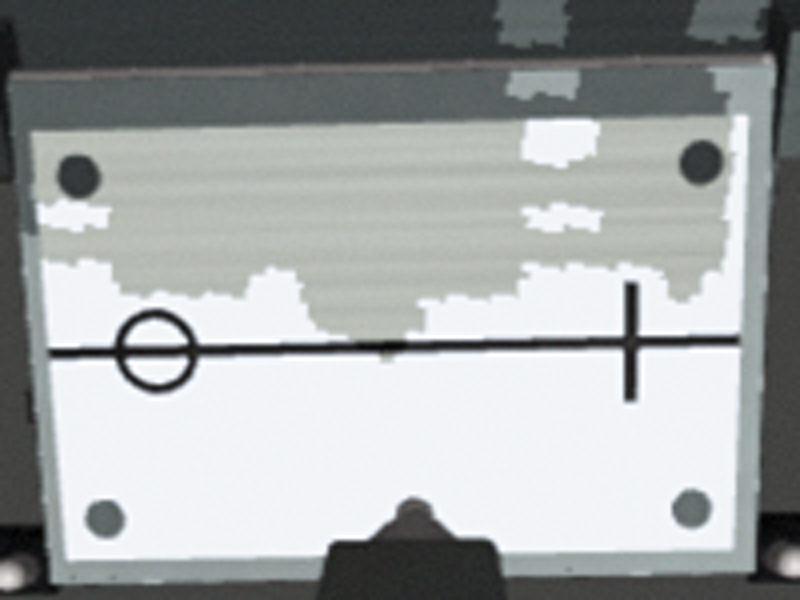

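```bash
cat > fit2.py <<'E'
from fit import *
M6=np.array([[ 0.99999552,-0.0014326 ,0.00262691,0.50056256],[-0.00262524,0.00116731,0.99999587,-0.09932504],[-0.00143566,-0.99999829,0.00116355,0.25986934],[0,0,0,1]])
M7=np.array([[ 0.92712491,0.32799031,-0.18127813,0.45729168],[0.17296985,0.05459484,0.98341285,-0.22252913],[0.33244673,-0.9431022,-0.00611619,0.23238606],[0,0,0,1]])
w6={'cross':(595,241),'ring':(174,332),'s_n+':(624,75),'s_n-':(95,193),'s_f-':(140,498),'s_f+':(682,386)}
w7={'cross':(631,343),'ring':(157,351),'s_n-':(78,177),'s_n+':(701,162),'s_f-':(105,519),'s_f+':(691,509)}
ow=[(k,W,M6,cr(p,4,(65,110)),2) for k,p in w6.items()]+[(k,W,M7,cr(p,4,(180,90)),3) for k,p in w7.items()]
oc=[o for o in obs if o[0][0]!='c']
if __name__=='__main__':
    fit(oc); s=fit(ow[:6]);s=fit(ow[6:]); s=fit(ow);print(s.fun.reshape(-1,2));s=fit(oc+ow)
E
python3 fit2.py
```

```text
[ 0.49   -0.2237  0.0827  0.2079  0.385   0.04    0.0701] tilt 22.056690662288815 yaw 11.912969211363595 rms 0.1109542780112248
sd/px [0.001  0.0009 0.002  0.0122 0.0442 0.0014 0.001 ]
[ 0.4893 -0.2217  0.081   0.2066  0.3763  0.04    0.07  ] tilt 21.559046214654902 yaw 11.839724009190556 rms 0.07443206092318692
sd/px [0.0013 0.0023 0.0062 0.0065 0.0322 0.0009 0.0013]
[ 0.49   -0.2218  0.0806  0.2076  0.3712  0.0401  0.0702] tilt 21.268507268727962 yaw 11.894972629487036 rms 0.08821328306765215
sd/px [0.0026 0.0005 0.0046 0.0061 0.0524 0.0008 0.0012]
[ 0.4894 -0.2218  0.0813  0.2072  0.3769  0.04    0.07  ] tilt 21.592264576364073 yaw 11.869425291873425 rms 0.15647429666841645
sd/px [0.0005 0.0003 0.001  0.0043 0.0232 0.0004 0.0004]
[[-0.1447  0.1078]
 [-0.1987  0.1401]
 [-0.0954  0.1917]
 [-0.0921  0.0807]
 [-0.0338  0.3341]
 [-0.0769  0.0397]
 [ 0.0495 -0.1715]
 [-0.0577 -0.0114]
 [ 0.2516 -0.277 ]
 [ 0.1292  0.0447]
 [ 0.0747 -0.153 ]
 [ 0.2225 -0.2058]]
[ 0.4895 -0.222   0.0811  0.2074  0.3793  0.04    0.0701] tilt 21.733614194440232 yaw 11.884110312675988 rms 0.3192733910492141
sd/px [0.0004 0.0003 0.0008 0.004  0.0196 0.0003 0.0004]
```

```bash
python3 - <<'E'
from h import *
c,d=ray(W,cr((413,519),4,(180,90)),np.eye(4))
t=(.082-c[1])/d[1];print(c+t*d)
V=[.4897,-.2226,.0815,.2074,.379]
def onp(x,y,h):
    M=onplate(V,x,y,h);M[:3,:3]=M[:3,:3]@R.from_euler('y',45,degrees=True).as_matrix();return M
M=onp(0,.055,.12);print(M);rows(M)
M=onp(0,.02,.15);rows(M)
E
```

```text
[-5.33922643e-05  8.20000000e-02  2.24859353e-04]
[[ 0.78845363  0.36206255  0.49724398  0.4349271 ]
 [-0.55668121  0.07618731  0.82722519 -0.17792115]
 [ 0.26162358 -0.92903509  0.26162358  0.19298421]
 [ 0.          0.          0.          1.        ]]
shift [-0.0514  0.0645  0.0969] turn [ 0.0095  0.2427 -0.0103] mm [-25.7  32.2  48.5] deg [ 1.7 43.7 -1.8]
shift [-0.0522  0.0055  0.026 ] turn [ 0.0095  0.2427 -0.0103] mm [-26.1   2.8  13. ] deg [ 1.7 43.7 -1.8]
```

```bash
python3 -m crank '[[-0.01,0,0.005,0,0.04,0,-1],[-0.02,0,0.01,0.002,0.09,-0.002,-1],[-0.03,0.003,0.015,0.005,0.14,-0.005,-1],[-0.04,0.005,0.02,0.008,0.19,-0.008,-1],[-0.052,0.0055,0.026,0.0095,0.235,-0.01,-1],[-0.052,0.0055,0.026,0.0095,0.243,-0.01,-1],[-0.052,0.0055,0.026,0.0095,0.243,-0.01,-1],[-0.052,0.0055,0.026,0.0095,0.243,-0.01,-1]]' 50
python3 - <<'E'
from h import *
o=robot.get_obs();print(o['q'])
V=[.4897,-.2226,.0815,.2074,.379]
def onp(x,y,h):
    M=onplate(V,x,y,h);M[:3,:3]=M[:3,:3]@R.from_euler('y',45,degrees=True).as_matrix();return M
M=onp(0,.02,.15);rows(M)
M=onp(0,.055,.12);rows(M)
E
```

```text
time: 9.68
position: [0.4316, -0.2155, 0.2211]
tool_rot: [-0.602, 0.081, -0.315, 0.729]
ft_force: [0.5, -0.8, -2.8]
grip_width: 0.0255
[-0.93053964  0.24052351  1.9855381   0.48137657  0.8094483  -2.23954785]
shift [-0.0018  0.0004  0.0012] turn [ 0.0003 -0.0002  0.0002] mm [-0.9  0.2  0.6] deg [ 0.1 -0.   0. ]
shift [-0.0514  0.0604  0.0507] turn [ 0.0003 -0.0002  0.0002] mm [-25.7  30.2  25.4] deg [ 0.1 -0.   0. ]
```

```bash
python3 -m crank '[[-0.012,0.01,0.012,0,0,0,-1],[-0.025,0.03,0.025,0,0,0,-1],[-0.04,0.05,0.04,0,0,0,-1],[-0.0514,0.075,0.0507,0,0,0,-1],[-0.0514,0.095,0.0507,0,0,0,-1],[-0.0514,0.104,0.0507,0,0,0,-1],[-0.0514,0.104,0.0507,0,0,0,-1],[-0.0514,0.104,0.0507,0,0,0,-1]]' 50
cat > look.py <<'E'
import sys;from h import *; import cv2
n=sys.argv[1]
o=robot.get_obs();print(o['time'],repr(toolT(o)[:3,3]),o['ft_force'],o['moment'],o['q'])
for c in 'wrist','scene','top':cv2.imwrite(f"pics/{c}{n}.png",vision.camera(c))
w=cv2.imread(f'pics/wrist{n}.png');cv2.imwrite(f'pics/w{n}c.png',cv2.resize(w[120:270,180:380],(800,600),interpolation=cv2.INTER_CUBIC))
s=cv2.imread(f'pics/scene{n}.png');cv2.imwrite(f'pics/s{n}c.png',cv2.resize(s[190:300,180:290],(600,600),interpolation=cv2.INTER_CUBIC))
t=cv2.imread(f'pics/top{n}.png');cv2.imwrite(f'pics/t{n}c.png',cv2.resize(t[190:280,300:400],(660,594),interpolation=cv2.INTER_CUBIC))
E
python3 look.py 8
```

```text
time: 10.68
position: [0.4426, -0.1764, 0.1727]
tool_rot: [-0.602, 0.082, -0.316, 0.729]
ft_force: [-0.1, 0.2, -1.6]
grip_width: 0.0257
10.675 array([ 0.44261407, -0.17639901,  0.17269706]) [-0.09073236  0.22422096 -1.61050647] [-0.09189126  0.36308663 -0.03466057] [-0.84176343  0.31976182  2.07375565  0.57271471  0.63177771 -2.27930743]
```

View pics/w8c.png

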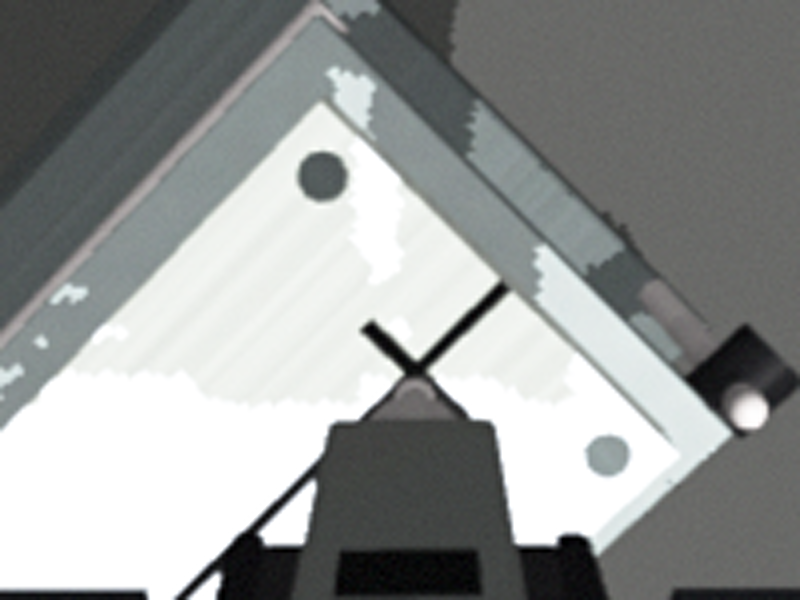

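View pics/s8c.png

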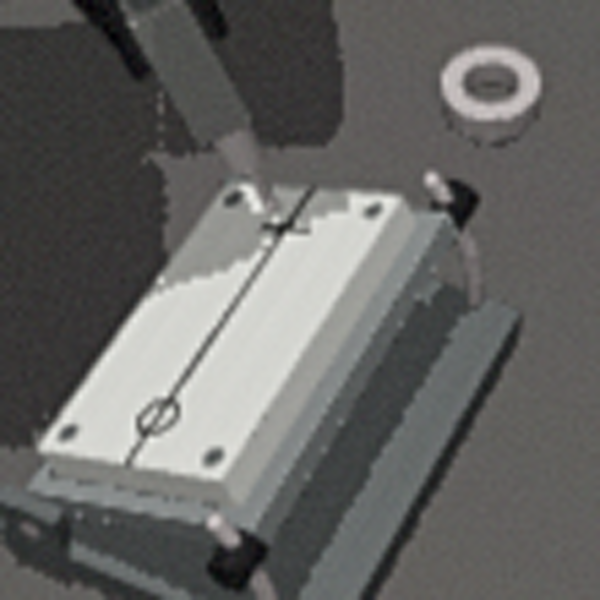

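View pics/t8c.png

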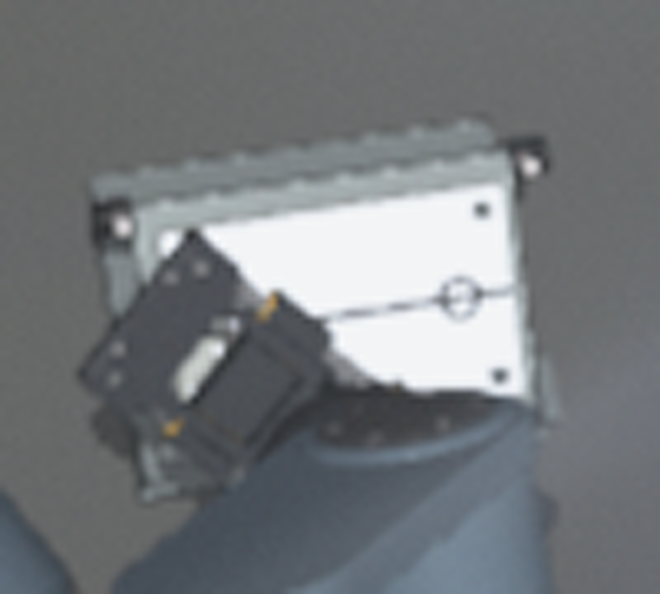

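```bash
cat > t8.py <<'E'
from h import *
import sys
np.set_printoptions(precision=4,suppress=True)
V=np.array([.4897,-.2226,.0815,.2074,.379])
def chk(M,V,cross_s=None):
    tip=M[:3,3]+M[:3,1]*.086
    Rm=Fr(V)
    print('tip plate coords mm',1e3*Rm.T@(tip-V[:3]))
    k=600/110
    f=lambda p:((p+.5)*k-.5-np.array([180,190])*k)
    print('scene crop tip',f(proj(S,tip,None)),'cross',f(proj(S,V[:3]+Rm@[0,.055,0])),'ring',f(proj(S,V[:3]+Rm@[0,-.055,0])))
    g=lambda p:(p+.5)*4-.5-np.array([180,120])*4
    print('wrist crop tip',g(proj(W,tip,M)),'cross',g(proj(W,V[:3]+Rm@[0,.055,0],M)),'ring',g(proj(W,V[:3]+Rm@[0,-.055,0],M)),'s_n+',g(proj(W,V[:3]+Rm@[-.04,.07,0],M)),'s_f+',g(proj(W,V[:3]+Rm@[.04,.07,0],M)))
if __name__=='__main__':
    chk(toolT(robot.get_obs()),V)
    chk(toolT(robot.get_obs()),np.r_[.49,-.2237,.0827,V[3:]])
    chk(toolT(robot.get_obs()),np.r_[.4894,-.2218,.0813,V[3:]])
E
python3 t8.py
python3 - <<'E'
import cv2
s=cv2.imread('pics/scene8.png');cv2.imwrite('pics/s8z.png',cv2.resize(s[215:245,210:255],(720,480),interpolation=cv2.INTER_CUBIC))
E
```

```text
tip plate coords mm [-0.2799 54.897  12.3862]
scene crop tip [275.3875 208.9586] cross [287.2053 228.3633] ring [159.3391 416.4161]
wrist crop tip [412.0377 392.2269] cross [413.3262 375.0025] ring [ 51.1921 725.2331] s_n+ [320.28   179.5226] s_f+ [605.8488 458.4781]
tip plate coords mm [-0.7862 56.0353 11.2962]
scene crop tip [275.3875 208.9586] cross [285.8805 228.5475] ring [157.6847 416.952 ]
wrist crop tip [412.0377 392.2269] cross [411.0987 382.1585] ring [ 48.2721 732.6964] s_n+ [317.7163 186.4511] s_f+ [604.1406 465.7191]
tip plate coords mm [-0.0862 54.0524 12.5243]
scene crop tip [275.3875 208.9586] cross [287.9026 227.2069] ring [160.1889 415.0255]
wrist crop tip [412.0377 392.2269] cross [415.6318 371.2515] ring [ 53.2416 721.8397] s_n+ [322.653  175.5661] s_f+ [608.165  454.8135]
```

View pics/s8z.png

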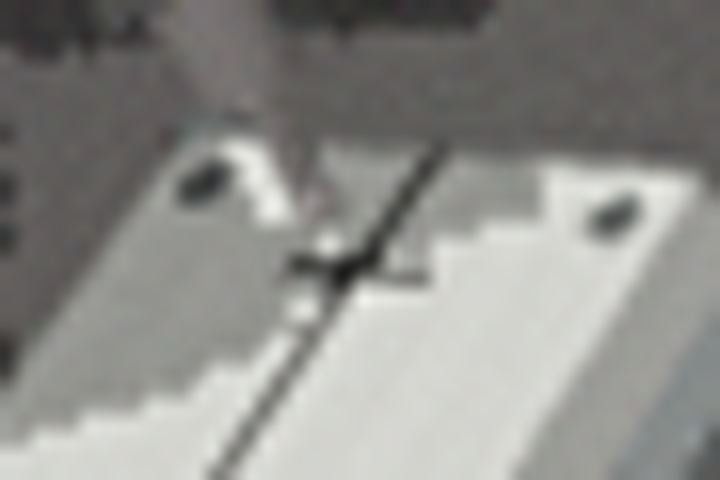

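```bash
cat > fs.py <<'E'
from h import *
import sys
np.set_printoptions(precision=3,suppress=True)
V=np.array([.4896,-.2223,.0818,.2074,.379]);Rm=Fr(V)
F=[];P=[];Q=[]
for i in range(int(sys.argv[1])):
    vision.camera('top');o=robot.get_obs();F.append(Rm.T@o['ft_force']);M=toolT(o);P.append(Rm.T@(M[:3,3]+.086*M[:3,1]-V[:3])*1e3);Q.append(Rm.T@o['moment'])
print('t',o['time'],'F plate',np.mean(F,0),'sd',np.std(F,0),'mom',np.mean(Q,0),'tip0 plate mm',np.mean(P,0),'n err deg',np.degrees(np.arccos(-M[:3,1]@Rm[:,2])),'grip',o['grip_width'])
E
python3 fs.py 10
python3 -m crank '[[0,0.004,0,0,0,0,-1],[0,0.01,0,0,0,0,-1],[0,0.014,0,0,0,0,-1],[0,0.016,0,0,0,0,-1],[0,0.016,0,0,0,0,-1]]' 50
python3 fs.py 4; python3 look.py 9
python3 - <<'E'
import cv2
s=cv2.imread('pics/scene9.png');cv2.imwrite('pics/s9z.png',cv2.resize(s[215:245,210:255],(720,480),interpolation=cv2.INTER_CUBIC))
E
```

```text
t 11.325 F plate [-0.753  0.056 -1.824] sd [0.241 0.423 0.351] mom [-0.033  0.4   -0.004] tip0 plate mm [-0.471 54.876 11.935] n err deg 0.040520695777668814 grip 0.025930728780982442
time: 11.95
position: [0.4453, -0.1753, 0.165]
tool_rot: [-0.602, 0.082, -0.316, 0.729]
ft_force: [0.1, -0.8, -2.7]
grip_width: 0.0258
t 12.15 F plate [-0.51  -0.396 -2.462] sd [0.427 0.361 0.514] mom [-0.001  0.397  0.023] tip0 plate mm [-0.525 55.017  3.81 ] n err deg 0.04069025138275788 grip 0.025215459634084426
12.15 array([ 0.44533419, -0.17539035,  0.16511626]) [ 1.34748144e+00  2.48469326e-04 -2.95323405e+00] [-0.08841809  0.44055205  0.03513608] [-0.83451519  0.3383192   2.07772502  0.58930108  0.6108468  -2.29332484]
```

View pics/s9z.png

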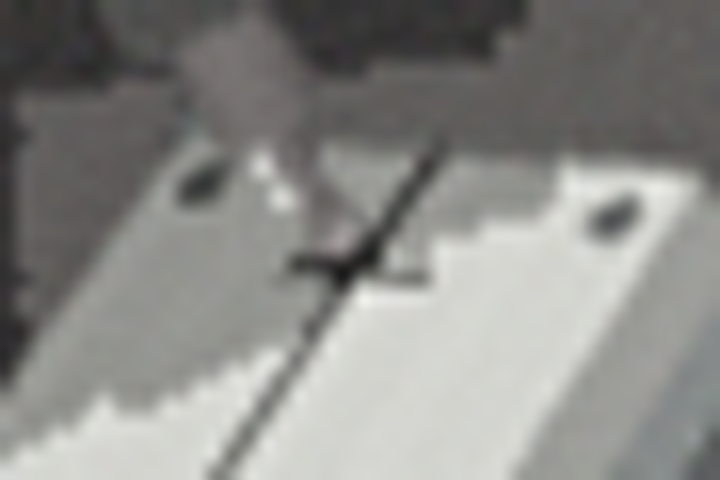

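View pics/w9c.png

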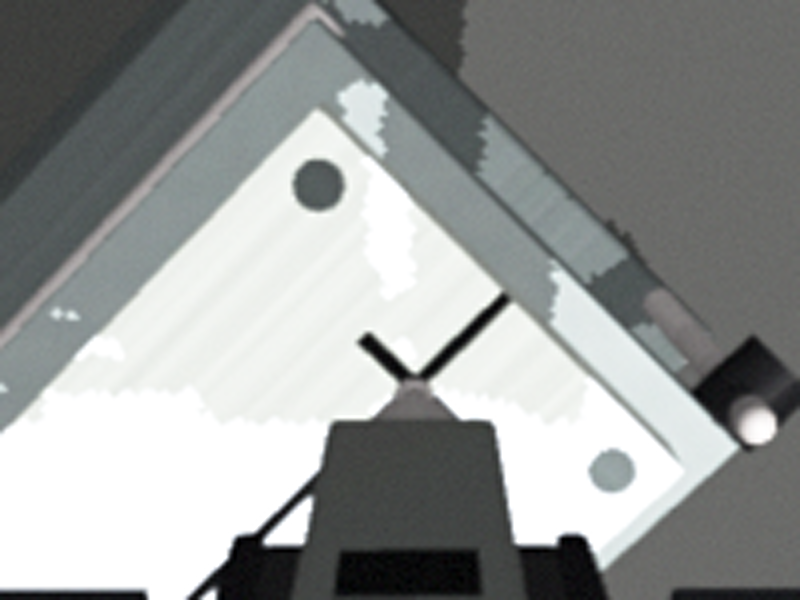

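```bash
python3 -m crank '[[0,0.004,0,0,0,0,-1],[0,0.008,0,0,0,0,-1],[0,0.01,0,0,0,0,-1],[0,0.012,0,0,0,0,-1],[0,0.012,0,0,0,0,-1]]' 50
python3 fs.py 10
python3 -m crank '[[0,0.002,0,0,0,0,-1],[0,0.004,0,0,0,0,-1],[0,0.004,0,0,0,0,-1]]' 50
python3 fs.py 10
```

```text
time: 12.92
position: [0.4475, -0.1749, 0.1595]
tool_rot: [-0.602, 0.082, -0.316, 0.729]
ft_force: [0.7, -0.5, -0.7]
grip_width: 0.0254
t 13.425 F plate [-1.089  0.132 -0.826] sd [0.472 0.432 0.374] mom [-0.031  0.415  0.023] tip0 plate mm [-0.507 54.981 -2.151] n err deg 0.039686077173071654 grip 0.02539510760771164
time: 13.8
position: [0.4483, -0.1748, 0.1576]
tool_rot: [-0.602, 0.082, -0.316, 0.729]
ft_force: [-0.8, 0.4, 0.1]
grip_width: 0.0254
t 14.3 F plate [-0.318  0.124  0.091] sd [0.702 0.423 0.345] mom [0.014 0.372 0.014] tip0 plate mm [-0.505 54.98  -4.176] n err deg 0.04097810379983132 grip 0.02554613569221523
```

```bash
python3 -m crank '[[0,0.002,0,0,0,0,-1],[0,0.004,0,0,0,0,-1],[0,0.004,0,0,0,0,-1]]' 50
python3 fs.py 14; python3 look.py 10
python3 - <<'E'
import cv2
s=cv2.imread('pics/scene10.png');cv2.imwrite('pics/s10z.png',cv2.resize(s[215:245,210:255],(720,480),interpolation=cv2.INTER_CUBIC))
E
```

```text
time: 14.68
position: [0.449, -0.1746, 0.1557]
tool_rot: [-0.602, 0.082, -0.316, 0.729]
ft_force: [-0.4, -0.3, 0.2]
grip_width: 0.0255
t 15.375 F plate [-0.767  0.213  0.538] sd [0.312 0.694 0.379] mom [-0.014  0.359 -0.004] tip0 plate mm [-0.514 54.991 -6.176] n err deg 0.03987623205272127 grip 0.025930380175565936
15.375 array([ 0.44894884, -0.17461131,  0.15578927]) [-1.38507801  1.41476992  0.75238427] [-0.06288755  0.32555256  0.01868897] [-0.82591697  0.3617154   2.08150154  0.61149592  0.58531393 -2.3123271 ]
```

View pics/s10z.png

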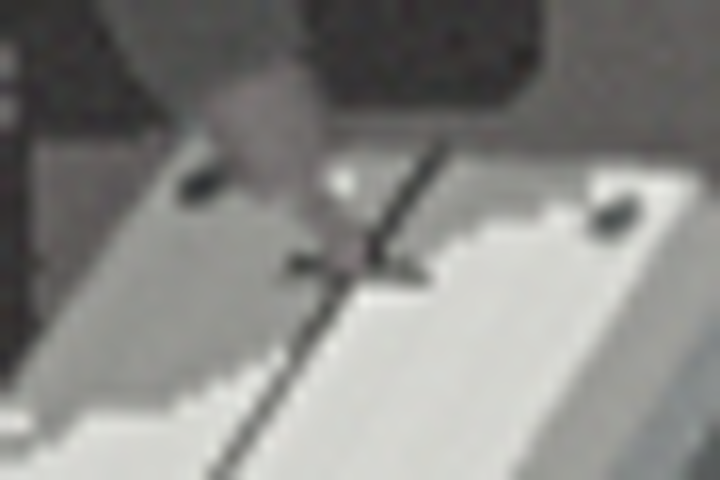

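View pics/w10c.png

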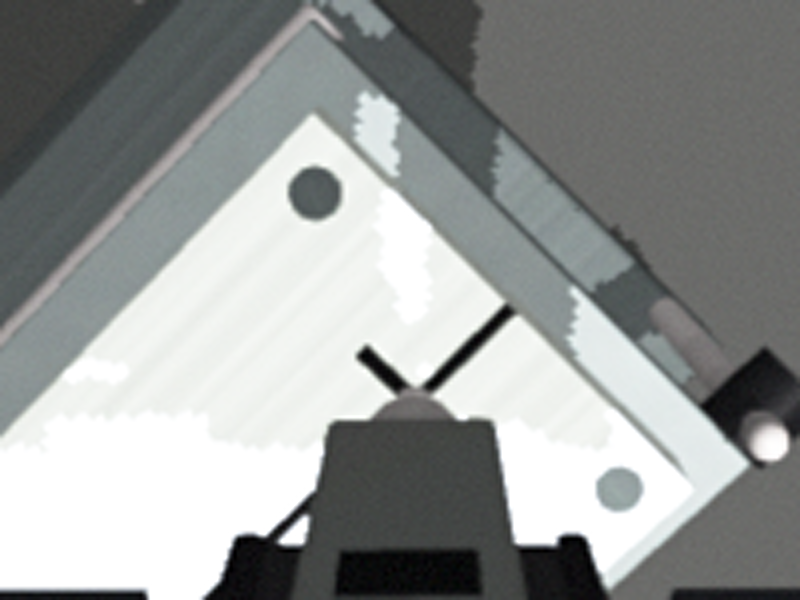

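```bash
python3 - <<'E'
from h import *
g=lambda p:(p+.5)*4-.5-np.array([180,120])*4
M=np.eye(4)
print(g(proj(W,[0,.0805,0],M)),g(proj(W,[0,.0805,0.001],M)),g(proj(W,[.001,.0805,0],M)))
M=toolT(robot.get_obs());p=M[:3,3]+M[:3,1]*.0805
k=16;f=lambda p:((p+.5)*k-.5-np.array([210,215])*k)
print(f(proj(S,p)));Rm=Fr([.4896,-.2223,.0818,.2074,.379])
for e in np.eye(3): print(f(proj(S,p+Rm@e*.001))-f(proj(S,p)))
E
```

```text
[412.10152035 400.63199509] [417.45858792 400.62663139] [412.10357526 405.75202066]
[363.22188542 271.06036779]
[5.13930416 0.46276308]
[ 3.16701757 -4.65767735]
[-2.6353943  -4.58925506]
```

```bash
python3 -m crank '[[0.001,0,-0.001,0,0,0,-1],[0.003,0.0005,-0.003,0,0,0,-1],[0.0055,0.001,-0.005,0,0,0,-1],[0.008,0.001,-0.0075,0,0,0,-1],[0.0105,0.001,-0.01,0,0,0,-1],[0.013,0.001,-0.0125,0,0,0,-1],[0.0155,0.001,-0.015,0,0,0,-1],[0.018,0.001,-0.0175,0,0,0,-1],[0.0205,0.001,-0.02,0,0,0,-1],[0.023,0.001,-0.0225,0,0,0,-1]]' 50
python3 fs.py 5
python3 -m crank '[[0.0025,0,-0.0025,0,0,0,-1],[0.005,0,-0.005,0,0,0,-1],[0.0075,0,-0.0075,0,0,0,-1],[0.01,0,-0.01,0,0,0,-1],[0.0125,0,-0.0125,0,0,0,-1],[0.015,0,-0.015,0,0,0,-1],[0.0175,0,-0.0175,0,0,0,-1],[0.02,0,-0.02,0,0,0,-1],[0.0225,0,-0.0225,0,0,0,-1],[0.025,0,-0.025,0,0,0,-1]]' 50
python3 fs.py 10; python3 look.py 11
```

```text
time: 16.77
position: [0.4526, -0.1905, 0.1554]
tool_rot: [-0.602, 0.082, -0.316, 0.729]
ft_force: [-1.8, 1.3, 1.4]
grip_width: 0.0259
t 17.025 F plate [-1.202  0.733  0.714] sd [0.486 0.709 0.339] mom [0.236 0.56  0.005] tip0 plate mm [-0.337 38.07  -6.628] n err deg 0.11446971693689185 grip 0.0257395834468102
time: 18.27
position: [0.4562, -0.2077, 0.1554]
tool_rot: [-0.602, 0.082, -0.316, 0.729]
ft_force: [-1.2, 0.7, -0.2]
grip_width: 0.0257
t 18.775 F plate [-1.164  0.852  0.679] sd [0.602 0.593 0.485] mom [0.222 0.518 0.007] tip0 plate mm [-0.386 20.563 -6.617] n err deg 0.088757551802822 grip 0.025759893273597543
18.775 array([ 0.45628485, -0.20805585,  0.15544358]) [-2.281073   -0.02190409  0.47715204] [-0.03914558  0.61222479  0.03223953] [-0.86874056  0.38694877  2.02641852  0.5881895   0.62470924 -2.32352374]
```

View pics/w11c.png

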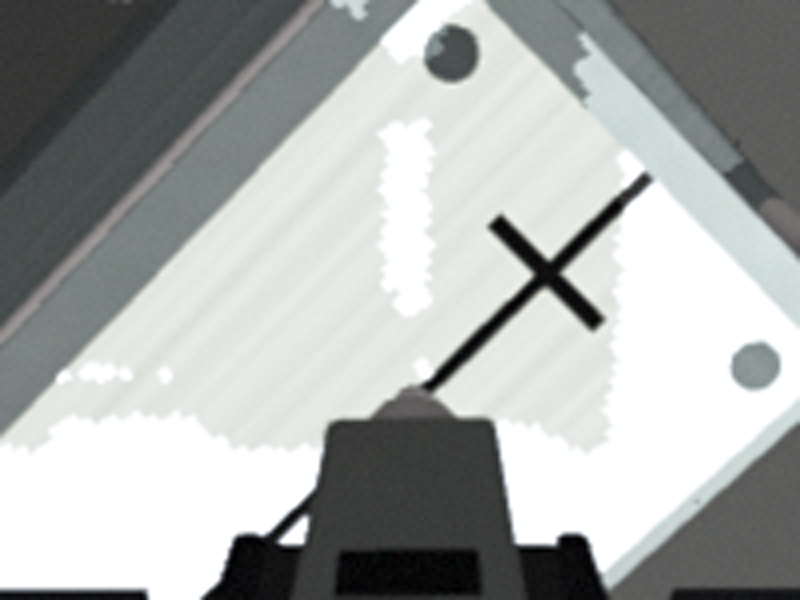

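View pics/s11c.png

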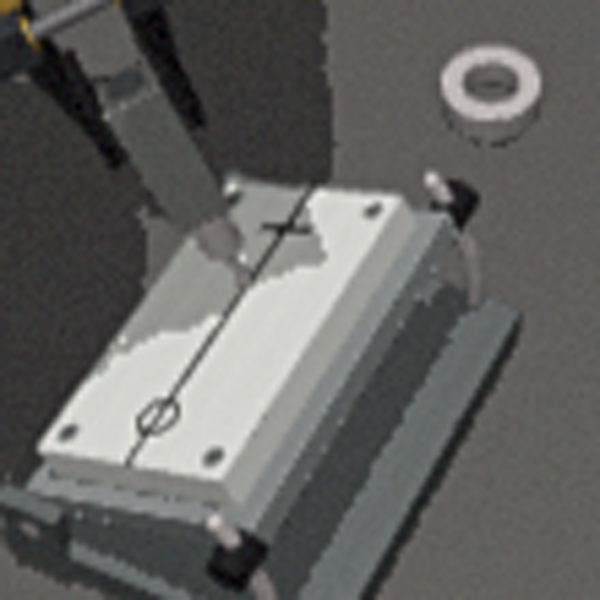

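```bash
python3 -m crank '[[0.0025,0,-0.0025,0,0,0,-1],[0.005,0,-0.005,0,0,0,-1],[0.0075,0,-0.0075,0,0,0,-1],[0.01,0,-0.01,0,0,0,-1],[0.0125,0,-0.0125,0,0,0,-1],[0.015,0,-0.015,0,0,0,-1],[0.0175,0,-0.0175,0,0,0,-1],[0.02,0,-0.02,0,0,0,-1],[0.0225,0,-0.0225,0,0,0,-1],[0.025,0,-0.025,0,0,0,-1]]' 50
python3 -m crank '[[0.0025,0,-0.0025,0,0,0,-1],[0.005,0,-0.005,0,0,0,-1],[0.0075,0,-0.0075,0,0,0,-1],[0.01,0,-0.01,0,0,0,-1],[0.0125,0,-0.0125,0,0,0,-1],[0.015,0,-0.015,0,0,0,-1],[0.0175,0,-0.0175,0,0,0,-1],[0.02,0,-0.02,0,0,0,-1],[0.0225,0,-0.0225,0,0,0,-1],[0.025,0,-0.025,0,0,0,-1]]' 50
python3 fs.py 8; python3 look.py 12
```

```text
time: 20.18
position: [0.4598, -0.225, 0.1553]
tool_rot: [-0.602, 0.082, -0.316, 0.729]
ft_force: [-1.4, 1.7, -0.2]
grip_width: 0.0251
time: 21.42
position: [0.4634, -0.2424, 0.1553]
tool_rot: [-0.602, 0.082, -0.316, 0.729]
ft_force: [-0.9, 1.9, 0.4]
grip_width: 0.0257
t 21.825 F plate [-1.247  0.961  0.848] sd [0.629 0.488 0.415] mom [0.251 0.51  0.009] tip0 plate mm [ -0.466 -14.869  -6.592] n err deg 0.09897409005254143 grip 0.02552908209013685
21.825 array([ 0.46347024, -0.24277094,  0.15542571]) [-1.89250805  0.58466651  0.06667782] [0.03532152 0.56752471 0.04358554] [-0.90835066  0.41395965  1.9654176   0.5643116   0.66766782 -2.33013197]
```

View pics/w12c.png

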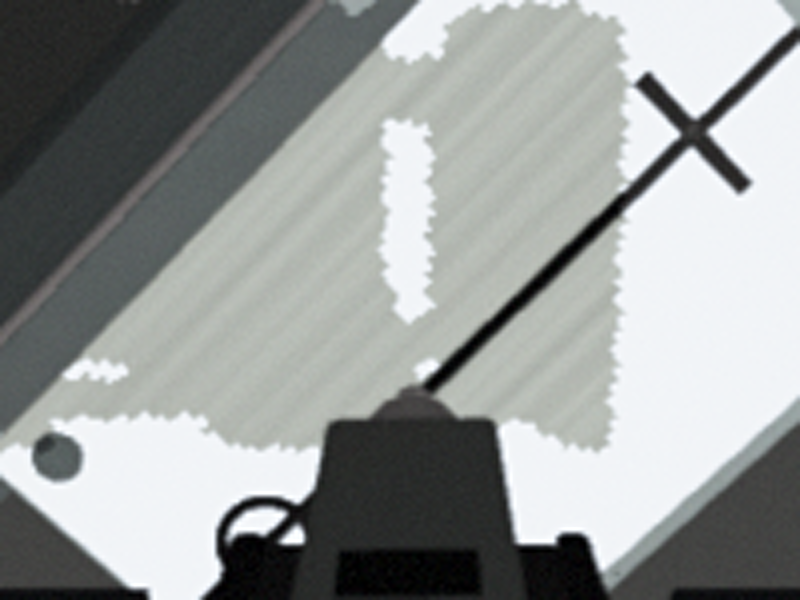

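View pics/s12c.png

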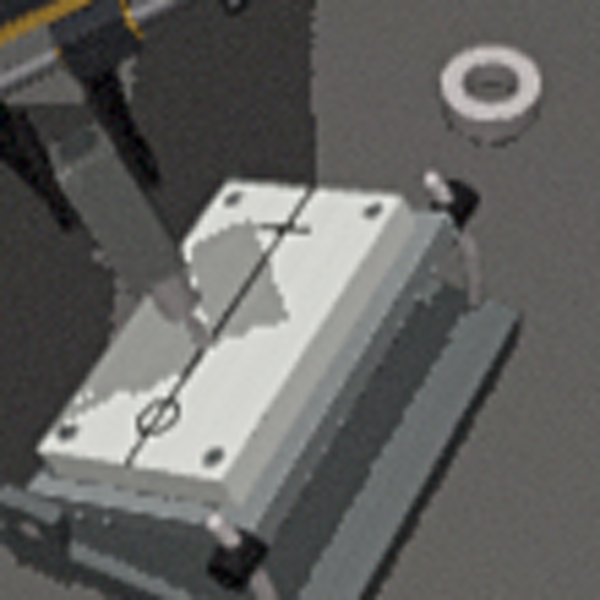

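```bash
python3 -m crank '[[0.0025,0,-0.0025,0,0,0,-1],[0.005,0,-0.005,0,0,0,-1],[0.0075,0,-0.0075,0,0,0,-1],[0.01,0,-0.01,0,0,0,-1],[0.0125,0,-0.0125,0,0,0,-1],[0.015,0,-0.015,0,0,0,-1],[0.0175,0,-0.0175,0,0,0,-1],[0.02,0,-0.02,0,0,0,-1],[0.0225,0,-0.0225,0,0,0,-1],[0.025,0,-0.025,0,0,0,-1]]' 50
python3 -m crank '[[0.0025,0,-0.0025,0,0,0,-1],[0.005,0,-0.005,0,0,0,-1],[0.0075,0,-0.0075,0,0,0,-1],[0.01,0,-0.01,0,0,0,-1],[0.0125,0,-0.0125,0,0,0,-1],[0.015,0,-0.015,0,0,0,-1],[0.0175,0,-0.0175,0,0,0,-1],[0.02,0,-0.02,0,0,0,-1],[0.0225,0,-0.0225,0,0,0,-1],[0.025,0,-0.025,0,0,0,-1]]' 50
python3 -m crank '[[0.0025,0,-0.0025,0,0,0,-1],[0.0045,0,-0.0045,0,0,0,-1],[0.006,0,-0.006,0,0,0,-1],[0.0066,0,-0.0066,0,0,0,-1],[0.0066,0,-0.0066,0,0,0,-1],[0.0066,0,-0.0066,0,0,0,-1]]' 50
python3 fs.py 12; python3 look.py 13
python3 - <<'E'
import cv2
s=cv2.imread('pics/scene13.png');cv2.imwrite('pics/s13z.png',cv2.resize(s[245:285,185:230],(720,640),interpolation=cv2.INTER_CUBIC)[:600])
s=cv2.imread('pics/scene0.png');cv2.imwrite('pics/s0z.png',cv2.resize(s[245:285,185:230],(720,640),interpolation=cv2.INTER_CUBIC)[:600])
E
```

```text
time: 23.22
position: [0.467, -0.2596, 0.1553]
tool_rot: [-0.602, 0.082, -0.316, 0.729]
ft_force: [-0.3, 1.9, 1.3]
grip_width: 0.0253
time: 24.48
position: [0.4706, -0.2769, 0.1553]
tool_rot: [-0.602, 0.082, -0.316, 0.729]
ft_force: [-0.4, 1.9, 0.5]
grip_width: 0.0256
time: 25.22
position: [0.4715, -0.2816, 0.1554]
tool_rot: [-0.602, 0.082, -0.316, 0.729]
ft_force: [-1.5, 1.6, 1.0]
grip_width: 0.0256
t 25.825 F plate [-0.448  1.523  0.785] sd [0.645 0.526 0.428] mom [0.355 0.376 0.013] tip0 plate mm [ -0.6   -54.329  -6.618] n err deg 0.050100278025935904 grip 0.02560900120778404
25.825 array([ 0.471526  , -0.28151796,  0.15533402]) [-0.85689738  1.74166712  1.31128137] [0.18862932 0.45226551 0.14669549] [-0.9467716   0.44649704  1.89245539  0.53930648  0.71728712 -2.33292726]
```

View pics/wrist13.png

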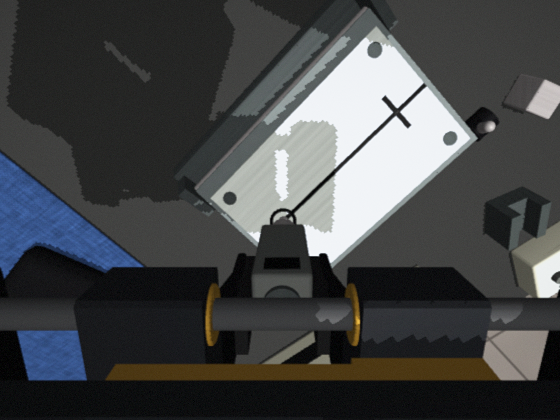

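View pics/s13z.png

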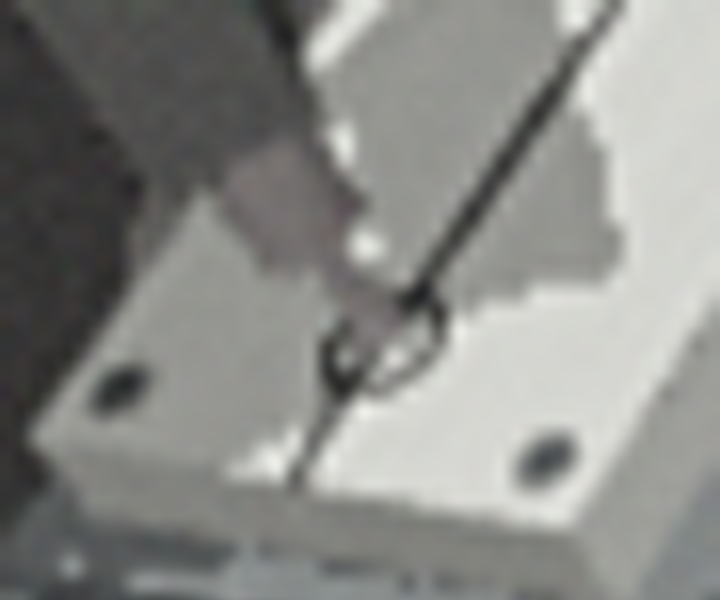

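View pics/w13c.png

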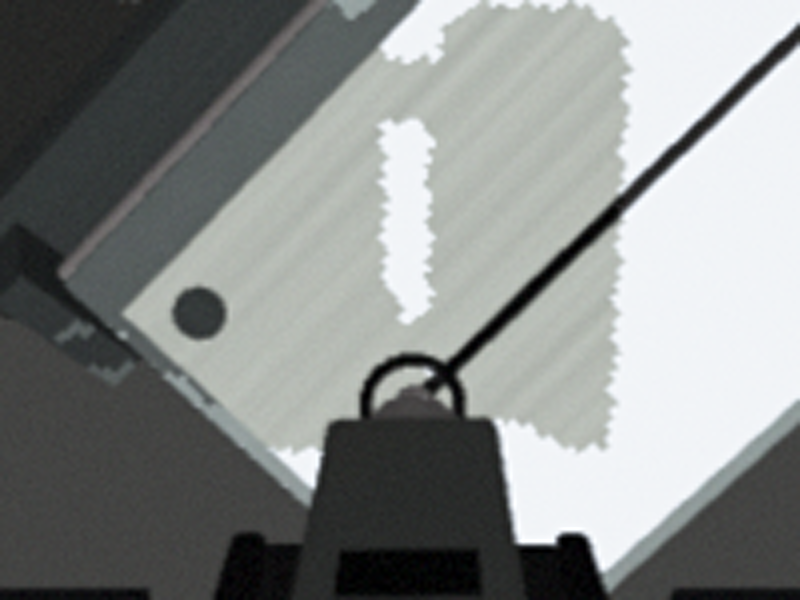

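View pics/s0z.png

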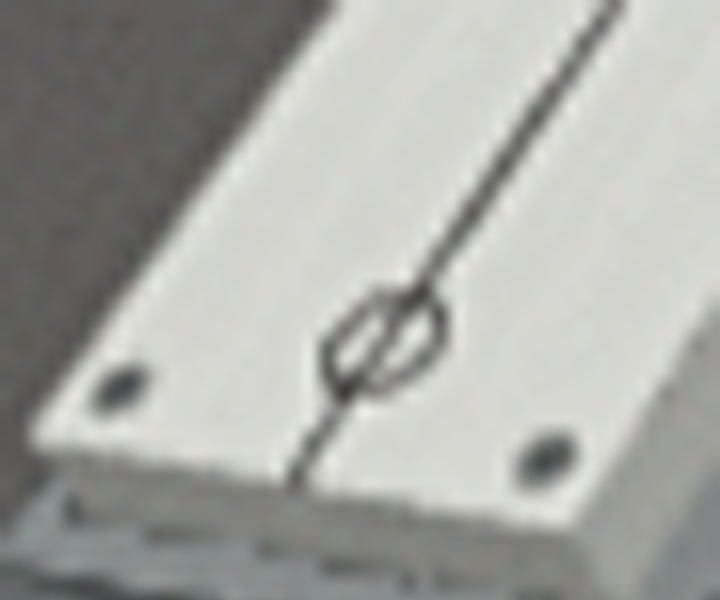

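```bash
python3 -m crank '[[0,0,0,0,0,0,-1],[0,0,0,0,0,0,-1],[0,0,0,0,0,0,-1],[0,0,0,0,0,0,-1]]' 50
python3 - <<'E'
from h import *
o=robot.get_obs();print(o['time'],o['joint_velocities'],o['ft_force']);print(robot.hand_in())
E
```

```text
time: 26.48
position: [0.4715, -0.2815, 0.1553]
tool_rot: [-0.602, 0.082, -0.316, 0.729]
ft_force: [-1.8, 1.5, 0.7]
grip_width: 0.0253
26.475 [ 0.00012346  0.00078442 -0.00039024  0.00242501 -0.00134516  0.00100624] [-1.76442866  1.52874728  0.71916823]
the job is handed in; nothing more can be done
None
```

The gauge is drawn from the cross stroke to the ring in one continuous contact stroke and handed in at 26.5 s, still gripped and at rest.

I took the 128 mm gauge from the wooden stand and tilted it square to the plate, measured at about 21.7° tilt and 11.9° yaw. I set the tip on the cross stroke and drew it along the joint line at about 14 mm/s. Nothing else on the table was touched as far as I can tell; I took no dedicated picture of the loose objects at the end.

My last checks:
- **Position:** in both the wrist and scene pictures the ball sits inside the ring, within about 1 mm of its centre. It looked on the line at each stop along the way.
- **Squareness:** the tool is within 0.1° of my fitted plate normal. That fit itself is good to about 0.3–0.5°.
- **Plunger:** normal force was about 2.7 N (noise ±0.4 N), so the plunger is about 5.8 mm in. It was about 5.2–6.3 mm during the stroke.

Disagreements:
- **Cameras:** their estimates of the plate position differed by 1–2 mm, so I placed the tip from what the pictures showed.
- **Sideways force:** it read about 1.5 N at the end against about 0.9 N mid-line. I took this as friction plus sensor bias, and saw no sign of the gauge slipping in the jaws.
- **Wrist turn:** before contact, the first approach pose ran the last joint up to its range limit (it read -2.854 against -2.85), so I turned the tool 45° and went on from there.

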